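# Hang the horseshoe trivet over the kitchen rail

## Robot

A 7-joint arm with a two-finger parallel gripper is mounted at the origin on the work surface. World frame = base frame: x ahead of the robot, y to its left, z up, the work surface at z = 0. Lengths are in mm, angles in rad, forces in N, time in s.
With the tool pointing down it reaches from about 425 to 925 mm from the base axis. Payload 6.8 kg.
Tool frame: the origin (TCP) lies midway between the tips of the shut fingers; the grasp point (between the pads) lies 19 mm behind it; z points along the fingers, y is the direction in which the jaws open and shut (so a half turn about z gives the same grasp; the last joint's range is limited). The gripper opens to 88 mm and grips with 3 to 60 N. Pads are 20 mm wide; open, the fingers measure 115 mm over their backs; the gripper's body (75 mm by 178 mm) begins 61 mm behind the grasp point.
Start: joints at [-1.423, 0.477, 0.022, 1.555, -0.011, 1.109, -0.083], TCP at [170.783, 653.055, 222.664] pointing down, gripper open.
Joint ranges: [-2.96, 2.96], [-0.34, 2.1], [-1.41, 1.46], [0.24, 2.44], [-1.37, 4.51], [0.17, 1.92], [-2.96, 2.96]. Speed limits (rad/s): [2.39, 2.39, 3.14, 3.14, 3.14, 3.14, 3.14].

## Interface

Orientations are given as [roll, pitch, yaw] about the fixed x, y, z axes, in that order (R = Rz(yaw) Ry(pitch) Rx(roll)).
In Python, from workcell import sense, vision, sign_off gives the robot as it stands.
- The arm moves only by the tool apply_moves, never from a script. Its arguments are lists of equal length, an entry for each row: "xyz": the shift along the tool's x, y, z each as a share of 15 cm, from -1 to 1, a list of three; "delta_rot": the turn, a rotation vector about the tool's x, y, z each as a share of 180 degrees, from -1 to 1, a list of three; "gripper": the gripper's target within -1 to 1 (fully open at 1, half-way at 0, shut at -1). A call has 1 to 10 rows; each row shifts and turns the commanded pose from where the row before left it, along the tool's axes as they then stand; what a row does not reach is not made up. A row lasts 1/12 s, in which the tool goes at most 41.7 mm and 7.16 degrees, less where a joint would pass 70% of its speed; a pose out of reach is approached as far as the arm can. A call with a number of a shift or a turn outside -1 to 1 is refused whole. A call with a gripper value outside its range is refused whole. The fingers move at their own pace and stop on an object; "newtons" is the grip in N (left out, the last holds). Time passes only in rows, so rows that do not move let the fingers close. It gives the time, the measured TCP pose, the force and the opening at its end, in the units of the state.
- sense(): the state, without advancing time (a new reading comes with each control period).
- vision.get_image(name): name is "side" or "top" or "wrist"; returns the picture (420x560x3 uint8, blue, green, red); there is no depth.
- vision.camera_params(name): a dict with "fx", "fy", "cx", "cy" (pixels), "R" (3x3) and "t" (3): a world point X has camera coordinates R X + t. Camera axes: x right, y down, z forward; pixel columns grow to the right and rows downward; lengths in mm; the calibration is good to about 2 mm. The wrist camera is an equidistant fisheye: a pixel r from the principal point sees the ray r / f radians off the axis. A picture is of the moment at which its call begins: read the wrist's pose just before it. camera_params takes no time and is no camera call; for the wrist camera it gives the pose at the moment of the call.
- sign_off(): hands the job in, once; it reports no verdict.
The state is a dict: "clock": time; "qpos": joint angles; "qd": joint speeds; "joint_efforts": joint torques, N m; "position": TCP position; "tcp_rot": TCP orientation; "force": force on the tool from outside, world axes, zero at the start; "moment": the same for the moment, N m; "gripper_width": finger opening in mm.
Only numpy, scipy, OpenCV 4.12 (cv2) and the standard library are available. Lean on these libraries where they do the work, as an engineer would, in place of code of your own. Each camera call takes 0.05 s, during which the arm holds its last target.

## Task

The dark wooden horseshoe trivet lying on the counter belongs on the steel rail. Lean it flat on the sloping stand first, legs down on the ledge and arch sticking out over the top, and let go; then take it again by the arch and hang it squarely over the bar, well clear of both posts, one leg on each side, arch resting on the bar, hanging straight and still. Set it down both times rather than dropping it, and leave the tumbler, the carafe and the yellow pot where they are.

Things in the scene. Friction and masses are not known exactly. Their poses are not given: they have to be found in the camera images.
- trivet: Loose dark-wood horseshoe (U), a flat plate 160 x 120 x 14 mm, about 0.14 kg, lying flat at first. Origin: middle of its underside; x points along the U to the arch end, y across, z out of the upper face. Legs: straight, 30 mm wide, centred at y = -45 and +45 mm, from x = -80 to +20 mm, 60 mm gap between. Arch: half ring about x = +20 mm, inner radius 30, outer 60 mm. Centre of mass at x = +3 mm
- trivet_arch (a point): Inside top of the trivet's arch, the spot that rests on the bar: at x = +50 mm, y = 0, z = +7 mm (mid-thickness) in the trivet's frame; the arch's outer top is 30 mm farther along x
- stand: Fixed wooden cookbook stand: a 45 degree plywood slope, 105 mm long up the slope, 160 mm wide, 12 mm thick, on a base 125 x 160 mm; at its foot a ledge 14 mm proud of the slope. Origin: under the base's middle; x is the level direction in which the slope rises, z up. A trivet standing on the ledge sticks out 55 mm beyond the slope's top edge, free on both faces
- stand_seat (a point): Middle of the corner where the slope's face meets the ledge, 30 mm above the counter, at x = -45 mm in the stand's frame: the leg ends stand here. Behind the slope are only two thin struts and the 12 mm high base
- rail: Fixed steel counter rail: a level bar 16 mm in diameter along its y axis, 300 mm between two posts (20 mm thick, round feet 70 mm in diameter, as high as the bar). Origin: on the counter under the middle of the bar
- rail_mid (a point): Middle of the bar, on its centre line, 155 mm above the counter (the bar's top is at 163 mm); axes as rail, so y runs along the bar
- tumbler: Bystander: upturned clear glass tumbler, 72 mm wide, 95 mm high, origin at the centre of its underside
- carafe: Bystander: white stoneware carafe with a cork, 74 mm wide, 141 mm high, origin at the centre of its underside
- pot: Bystander: yellow pot of dark soil, 96 mm wide, 85 mm high, origin at the centre of its underside
There are look-alikes about, which are no part of the job. Of the things like the trivet, leave any that is pink or turquoise; of the rest the smaller one is meant.

How it is judged (in metres and radians):
On the way:
1. the trivet leans on the stand's slope, legs on the ledge and arch up (its length within 12 degrees of 45), at rest and let go (angle between trivet's own x axis and vertical between 0.576 and 0.995 rad and contact force between trivet and stand above 0.3 N and contact force between trivet and the fingers below 0.05 N and linear speed of trivet below 0.03 m/s and height (world z) of trivet_arch above 0.1 m), for 0.3 s.
At the end, for the whole second after the job is handed in: The trivet hangs on the bar by the inside of its arch (arch spot within 15 mm of the bar's axis sideways, 2 to 18 mm above it, within 100 mm of the bar's middle along it), arch up, straight within 12 degrees, its face square to the bar within 20 degrees, at rest, released (x of trivet_arch in the frame of rail_mid between -0.015 and 0.015 m and y of trivet_arch in the frame of rail_mid between -0.1 and 0.1 m and z of trivet_arch in the frame of rail_mid between 0.002 and 0.018 m and angle between trivet's own x axis and vertical below 0.21 rad and angle between the z axis of trivet and the y axis of rail, either way round below 0.35 rad and contact force between trivet and rail above 0.3 N and linear speed of trivet below 0.03 m/s and angular speed of trivet below 0.3 rad/s); the robot touches nothing.
It fails at once if the upturned glass tumbler is shifted by more than 25 mm or tipped (distance of tumbler from where it was at the start of the episode above 0.025 m or angle between tumbler's own z axis and vertical above 0.3 rad).
It fails at once if the white stoneware carafe is shifted by more than 25 mm or tipped (distance of carafe from where it was at the start of the episode above 0.025 m or angle between carafe's own z axis and vertical above 0.3 rad).
It fails at once if the yellow pot is shifted by more than 25 mm or tipped (distance of pot from where it was at the start of the episode above 0.025 m or angle between pot's own z axis and vertical above 0.3 rad).
It fails at once if the trivet is dropped (moving faster than 0.5 m/s while not held: a fall of over about 13 mm) (contact force between trivet and the fingers below 0.05 N and linear speed of trivet above 0.5 m/s).
It also fails if it takes over 64 s, if anything falls off the work surface, if the arm or the gripper's body presses on something with over 40 N, if the wrist force passes 120 N, or if a joint passes its speed limit or range.

## Working session

There is one attempt and no reset: what is moved stays moved. The work goes in short steps, Python scripts to look and compute and a tool call to move; the robot and the scene stay as the last step left them, time stands still between calls to the robot, and variables do not carry over. Pictures are saved under pics/ and viewed, and the job is handed in when it is done.

Besides the shell and the picture viewer there is one more tool, called after "Emit:" as name(argument=value, ...) on one line, values as JSON. apply_moves: Moves the arm, as the interface text tells. Its arguments: {"type":"object","properties":{"xyz":{"type":"array"},"delta_rot":{"type":"array"},"gripper":{"type":"array"},"newtons":{"type":"number"}},"required":["xyz","delta_rot","gripper"]}

```bash
ls; mkdir -p pics; python3 - <<'E'
from workcell import sense, vision
import cv2
print(sense())
for n in ("side","top","wrist"):
    cv2.imwrite(f"pics/{n}0.png",vision.get_image(n)); print(n,vision.camera_params(n))
E
```

```text
pics
{'clock': 0.0, 'qpos': array([-1.42307755,  0.47780148,  0.02233816,  1.5564327 , -0.01151974,
        1.10927136, -0.08311173]), 'qd': array([-0.00131669,  0.00198681, -0.00037239,  0.00211574,  0.00070386,
        0.00020365,  0.00013158]), 'joint_efforts': array([-7.39865409e-04, -5.82856929e+01,  1.53440114e+00, -2.72608852e+01,
       -5.44056098e-02,  1.68583717e-02,  1.43146794e-04]), 'position': array([170.65849648, 652.46080915, 221.68867087]), 'tcp_rot': array([-3.13981132e+00,  1.14052235e-04,  2.88577663e+00]), 'force': array([ 0.74868252,  0.64651501, -0.53548651]), 'moment': array([ 0.04193974,  0.03007902, -0.00369633]), 'gripper_width': 88.0042759799406}
side {'fx': 405.035556987116, 'fy': 405.035556987116, 'cx': 280.69516580469826, 'cy': 208.9859873832473, 'R': array([[ 0.77095992, -0.63687341, -0.00361373],
       [-0.50391623, -0.60652058, -0.61498067],
       [ 0.38947303,  0.47594646, -0.78853391]]), 't': array([-485.82777894,  298.54089954, 1245.01743221])}
top {'fx': 454.4488828990059, 'fy': 454.4488828990059, 'cx': 289.5765330330877, 'cy': 209.4389194429466, 'R': array([[-8.16538590e-02, -9.96660746e-01,  6.40472753e-05],
       [-9.76582973e-01,  7.99961044e-02, -1.99715599e-01],
       [ 1.99043574e-01, -1.63700968e-02, -9.79853905e-01]]), 't': array([ -57.85956176,  600.15031583, 1336.5297063 ])}
wrist {'fx': 325.19226210127806, 'fy': 325.19226210127806, 'cx': 275.32871826682987, 'cy': 205.5942633224026, 'R': array([[ 0.25289205,  0.96749228, -0.00207346],
       [ 0.9286706 , -0.24214235,  0.28095906],
       [ 0.27132365, -0.07297788, -0.95971751]]), 't': array([-673.94413201,  -34.47088801,  391.43149552])}
```

View pics/side0.png

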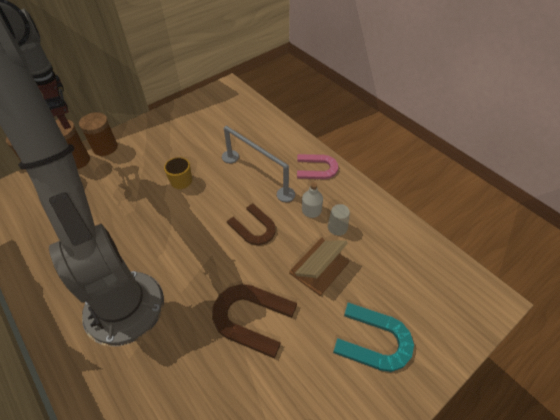

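View pics/top0.png

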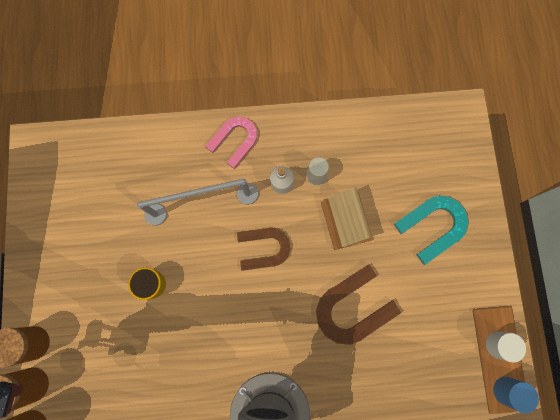

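View pics/wrist0.png

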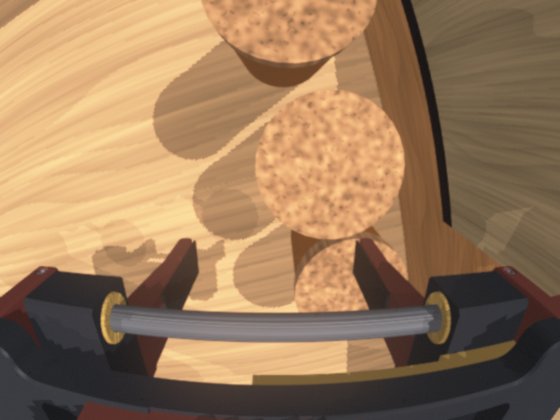

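```bash
cat > h.py <<'E'
import numpy as np, cv2
from workcell import sense, vision
from scipy.spatial.transform import Rotation as Rn
def ray(n,u,v,P=None):
    P=P or vision.camera_params(n); R=np.array(P['R']); t=np.array(P['t'])
    d=np.array([(u-P['cx'])/P['fx'],(v-P['cy'])/P['fy'],1.])
    if n=='wrist':
        r=np.hypot(d[0],d[1]); d=np.array([d[0]/r*np.sin(r),d[1]/r*np.sin(r),np.cos(r)]) if r>1e-9 else d
    return -R.T@t, R.T@d
def onz(n,u,v,z,P=None):
    o,d=ray(n,u,v,P); return o+d*(z-o[2])/d[2]
def proj(n,X,P=None):
    P=P or vision.camera_params(n); c=np.array(P['R'])@np.array(X,float)+P['t']
    if n=='wrist':
        rr=np.hypot(c[0],c[1]); th=np.arctan2(rr,c[2]); return np.array([P['cx']+P['fx']*th*c[0]/rr,P['cy']+P['fy']*th*c[1]/rr])
    return np.array([P['cx']+P['fx']*c[0]/c[2],P['cy']+P['fy']*c[1]/c[2]])
def tri(obs):
    A=np.zeros((3,3));b=np.zeros(3)
    for n,u,v in obs:
        o,d=ray(n,u,v); d/=np.linalg.norm(d); M=np.eye(3)-np.outer(d,d); A+=M;b+=M@o
    return np.linalg.solve(A,b)
def crop(im,x0,y0,w,h,s,fn):
    cv2.imwrite(fn,cv2.resize(im[y0:y0+h,x0:x0+w],None,fx=s,fy=s,interpolation=cv2.INTER_CUBIC))
E
python3 - <<'E'
from h import *
t=cv2.imread('pics/top0.png'); s=cv2.imread('pics/side0.png')
crop(t,120,160,150,80,5,'pics/c1.png')
crop(t,300,170,100,100,6,'pics/c2.png')
crop(t,225,215,80,65,8,'pics/c3.png')
crop(s,200,110,160,110,5,'pics/c4.png')
crop(s,270,190,100,110,5,'pics/c5.png')
E
```

```text
(no output)
```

View pics/c1.png

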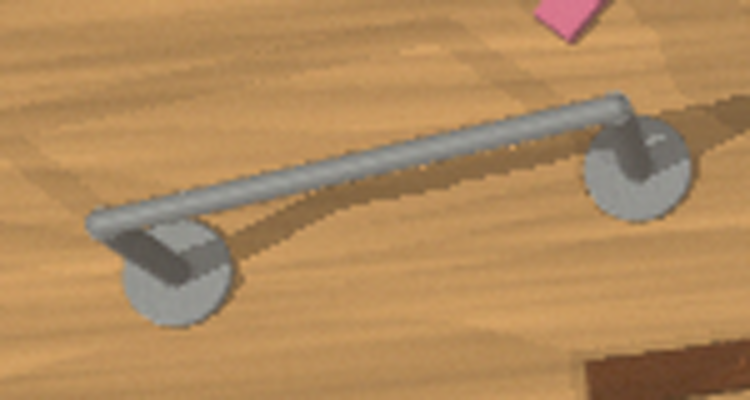

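View pics/c2.png

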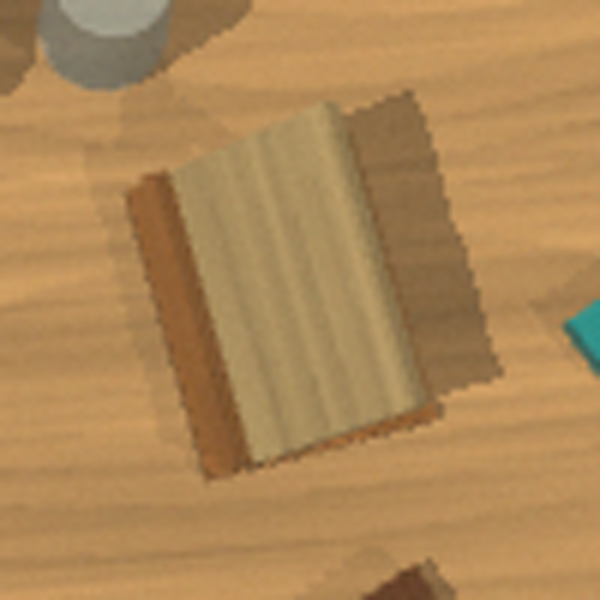

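View pics/c3.png

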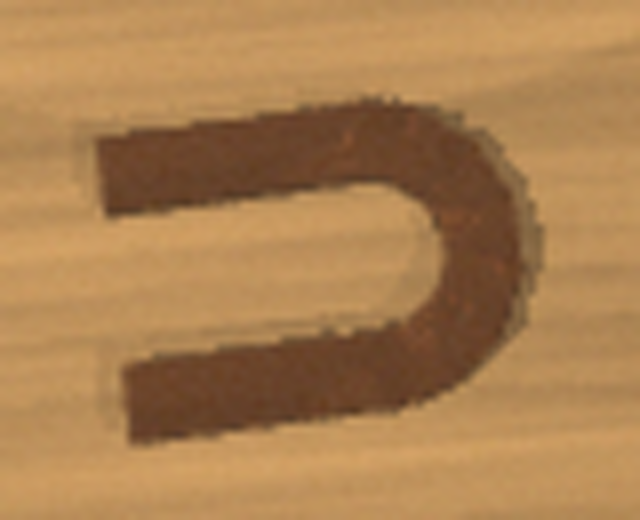

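View pics/c4.png

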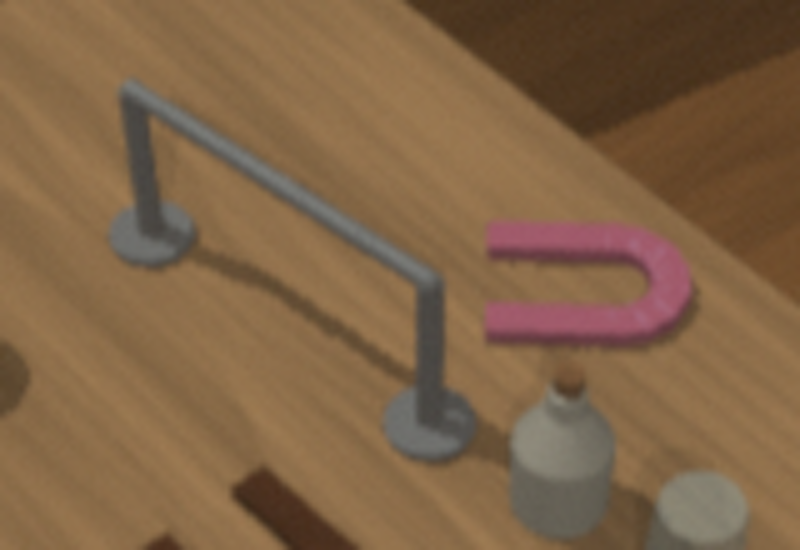

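View pics/c5.png

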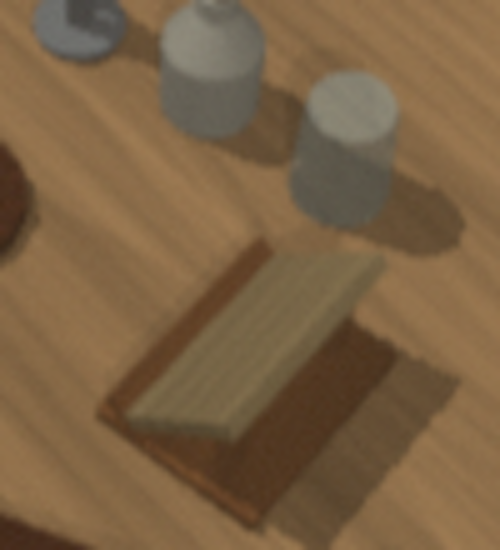

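```bash
python3 - <<'E'
from h import *
from scipy.optimize import least_squares
PT,PS=vision.camera_params('top'),vision.camera_params('side')
PP={'top':PT,'side':PS}
def fit(obs,x0,name):
    # obs: (cam,u,v,localxyz)
    def f(p):
        c,s=np.cos(p[2]),np.sin(p[2]); r=[]
        for cam,u,v,L in obs:
            X=[p[0]+c*L[0]-s*L[1],p[1]+s*L[0]+c*L[1],L[2]]
            r+=list(proj(cam,X,PP[cam])-[u,v])
        return np.array(r)
    s=least_squares(f,x0,loss='soft_l1'); print(name,np.round(s.x,3),'\n',np.round(f(s.x).reshape(-1,2),1).tolist()); return s.x
c3=lambda x,y:('top',225+(x+.5)/8-.5,215+(y+.5)/8-.5)
c1=lambda x,y:('top',120+(x+.5)/5-.5,160+(y+.5)/5-.5)
c2=lambda x,y:('top',300+(x+.5)/6-.5,170+(y+.5)/6-.5)
c4=lambda x,y:('side',200+x/5-.4,110+y/5-.4)
c5=lambda x,y:('side',270+x/5-.4,190+y/5-.4)
# trivet: which leg is +y: x points to -y world; y = +x world (up in image)
fit([c3(97,140)+((-80,60,14),),c3(106,215)+((-80,30,14),),c3(124,367)+((-80,-30,14),),c3(130,443)+((-80,-60,14),),c3(443,250)+((50,0,14),),c3(519,245)+((80,0,14),)],[550,0,-1.57],'trivet')
fit([c1(95,222)+((0,150,155),),c1(615,105)+((0,-150,155),),c1(180,275)+((0,150,0),),c1(638,168)+((0,-150,0),),
 c4(130,90)+((0,150,155),),c4(433,283)+((0,-150,155),),c4(152,236)+((0,150,0),),c4(430,425)+((0,-150,0),)],[620,100,0],'rail')
fit([c2(172,175)+((-45,80,30),),c2(250,465)+((-45,-80,30),),c2(330,103)+((29,80,104),),c2(420,405)+((29,-80,104),),
 c5(385,258)+((29.2,80,104.2),),c5(130,415)+((-45,-80,30),),c5(258,528)+((62,-80,6),)],[600,-150,-1.5],'stand')
for n,p in (('carafe top',('top',282,172)),):
    pass
for n,(u,v),h in (('tumbler',(319,163),95),('carafe',(282,171),141),('pot',(147,283),85)): print(n,onz('top',u,v,h,PT))
E
```

```text
trivet [487.231 -18.473  -1.532] 
 [[0.2, -0.0], [-0.0, 0.0], [-0.4, 0.1], [-0.2, 0.2], [0.2, 0.1], [0.2, -0.4]]
rail [6.48326e+02 1.72134e+02 1.52000e-01] 
 [[1.7, -0.2], [-0.1, -0.2], [0.3, -0.5], [0.2, -0.2], [-0.4, -0.3], [-0.9, -0.6], [-0.5, 0.1], [-0.5, -0.0]]
stand [ 556.439 -291.453   67.715] 
 [[0.5, -1.2], [1.2, -0.7], [-0.1, -0.7], [0.0, 0.1], [-1.1, -0.9], [-1.5, 0.1], [-0.6, 1.2]]
tumbler [ 723.6388077  -207.68790172   95.        ]
carafe [694.01577341 -92.52112218 141.        ]
pot [403.78395855 326.98891556  85.        ]
```

```bash
cat >> h.py <<'E'
TRV=np.array([487.2,-18.5]); TY=-1.532
RAIL=np.array([648.3,172.1]); RY=.152
STD=np.array([556.4,-291.5]); SY=-1.400
def plan(target,Rt=None,cur=None):
    """shift in tool axes as share of 150 (total) for target, and rotvec share (total)"""
    s=cur or sense(); R=Rn.from_euler('xyz',s['tcp_rot'])
    d=R.inv().apply(np.array(target)-s['position'])/150
    print('t',round(s['clock'],2),'pos',np.round(s['position'],1),'shift total',np.round(d,3),'mm',np.round(np.linalg.norm(d)*150,1))
    if Rt is not None:
        rv=(R.inv()*Rt).as_rotvec()/np.pi; print('rot total',np.round(rv,4),'deg',np.round(np.linalg.norm(rv)*180,2), 'min rows',np.ceil(np.linalg.norm(rv)*180/7.16))
        # shift needed if rotation done first
        print('shift after rot',np.round(Rt.inv().apply(np.array(target)-s['position'])/150,3))
def frame(x,z):  # tool rotation from tool y direction & z dir
    y=np.array(x,float);z=np.array(z,float);z/=np.linalg.norm(z);y-=z*(y@z);y/=np.linalg.norm(y)
    return Rn.from_matrix(np.column_stack([np.cross(y,z),y,z]))
def ud(a): return np.array([np.cos(a),np.sin(a),0])
EZ=np.array([0,0,1.])
E
python3 - <<'E'
from h import *
R=frame(-ud(TY),-EZ); plan([450,300,222],R)
E
```

```text
t 0.15 pos [170.7 652.6 221.9] shift total [-2.396e+00 -1.803e+00  2.000e-03] mm 449.8
rot total [-0.0004 -0.     -0.0937] deg 16.88 min rows 3.0
shift after rot [-1.770e+00 -2.421e+00 -1.000e-03]
```

Rotate first (3 rows), then go.

Emit:
apply_moves(xyz=[[0,0,0],[0,0,0],[0,0,0],[-0.14,-0.2,0],[-0.14,-0.2,0],[-0.14,-0.2,0],[-0.14,-0.2,0],[-0.14,-0.2,0],[-0.14,-0.2,0],[-0.14,-0.2,0]], delta_rot=[[0,0,-0.0312],[0,0,-0.0312],[0,0,-0.0312],[0,0,0],[0,0,0],[0,0,0],[0,0,0],[0,0,0],[0,0,0],[0,0,0]], gripper=[1,1,1,1,1,1,1,1,1,1], newtons=40)

```text
clock: 0.98
position: [326.4, 447.1, 222.5]
tcp_rot: [-3.141, -0.0, -3.103]
force: [0.8, 1.2, 0.1]
gripper_width: 87.3
```

```bash
python3 - <<'E'
from h import *
R=frame(-ud(TY),-EZ); plan([490,-83,200],R)
E
```

```text
t 0.98 pos [326.4 447.1 222.5] shift total [-0.954 -3.573  0.151] mm 555.2
rot total [-0.0001 -0.0001 -0.0002] deg 0.03 min rows 1.0
shift after rot [-0.953 -3.573  0.15 ]
```

Emit:
apply_moves(xyz=[[-0.12,-0.2,0],[-0.12,-0.22,0],[-0.12,-0.22,0],[-0.12,-0.22,0],[-0.12,-0.22,0],[-0.12,-0.22,0],[-0.12,-0.22,0],[-0.06,-0.24,0],[-0.02,-0.24,0],[0,-0.24,0]], delta_rot=[[0,0,0],[0,0,0],[0,0,0],[0,0,0],[0,0,0],[0,0,0],[0,0,0],[0,0,0],[0,0,0],[0,0,0]], gripper=[1,1,1,1,1,1,1,1,1,1])

```text
clock: 1.82
position: [477.0, 116.4, 222.5]
tcp_rot: [-3.141, 0.0, -3.104]
force: [1.0, -0.5, -0.0]
gripper_width: 87.8
```

```bash
python3 - <<'E'
from h import *
R=frame(-ud(TY),-EZ); plan([490,-83,200],R)
E
```

```text
t 1.82 pos [477.  116.4 222.5] shift total [-0.037 -1.332  0.15 ] mm 201.1
rot total [-0.      0.0001 -0.0004] deg 0.07 min rows 1.0
shift after rot [-0.035 -1.332  0.15 ]
```

Emit:
apply_moves(xyz=[[-0.005,-0.19,0.01],[-0.005,-0.2,0.02],[-0.005,-0.2,0.02],[-0.005,-0.2,0.03],[-0.005,-0.2,0.03],[-0.005,-0.2,0.03],[-0.005,-0.14,0.01],[0,0,0],[0,0,0]], delta_rot=[[0,0,0],[0,0,0],[0,0,0],[0,0,0],[0,0,0],[0,0,0],[0,0,0],[0,0,0],[0,0,0]], gripper=[1,1,1,1,1,1,1,1,1])

```text
clock: 2.57
position: [489.0, -81.8, 199.9]
tcp_rot: [-3.142, -0.001, -3.106]
force: [0.6, -0.2, 0.2]
gripper_width: 88.0
```

```bash
python3 - <<'E'
from h import *
R=frame(-ud(TY),-EZ); plan([490,-83,200],R)
P=vision.camera_params('wrist'); im=vision.get_image('wrist')
for L in ((80,0),(50,0),(20,60),(20,30),(20,-30),(20,-60),(-80,60),(-80,30),(-80,-30),(-80,-60)):
    c,s=np.cos(TY),np.sin(TY); X=[TRV[0]+c*L[0]-s*L[1],TRV[1]+s*L[0]+c*L[1],14]
    p=proj('wrist',X,P); print(L,np.round(p)); cv2.circle(im,tuple(int(round(q)) for q in p),3,(255,255,0),-1)
for x,y,z in ((-45,80,30),(-45,-80,30),(29.2,80,104.2),(29.2,-80,104.2),(-54.9,80,39.9),(-54.9,-80,39.9)):
    c,s=np.cos(SY),np.sin(SY); p=proj('wrist',[STD[0]+c*x-s*y,STD[1]+s*x+c*y,z],P); cv2.circle(im,tuple(int(round(q)) for q in p),3,(0,0,255),-1)
cv2.imwrite('pics/w1.png',im)
E
```

```text
t 2.57 pos [489.  -81.8 199.9] shift total [-0.006 -0.008 -0.   ] mm 1.5
rot total [-0.     -0.0002 -0.0011] deg 0.19 min rows 1.0
shift after rot [-0.006 -0.008 -0.   ]
(80, 0) [260. 185.]
(50, 0) [288. 185.]
(20, 60) [313. 235.]
(20, 30) [314. 211.]
(20, -30) [316. 158.]
(20, -60) [316. 130.]
(-80, 60) [395. 234.]
(-80, 30) [398. 210.]
(-80, -30) [402. 159.]
(-80, -60) [404. 133.]
```

View pics/w1.png

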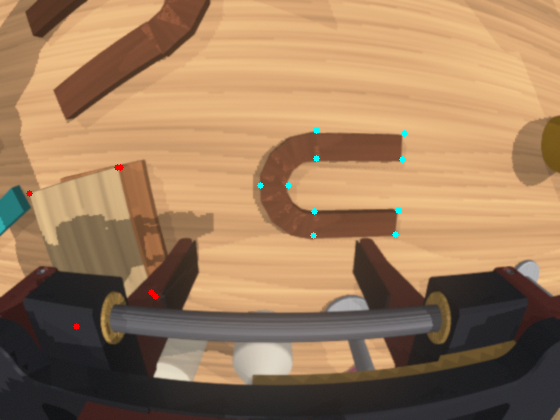

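Emit:
apply_moves(xyz=[[-0.006,-0.008,0.15],[0,0,0.2],[0,0,0.2],[0,0,0.2],[0,0,0.2],[0,0,0.16],[0,0,0.1],[0,0,0.06],[0,0,0.03],[0,0,0]], delta_rot=[[0,0,-0.001],[0,0,0],[0,0,0],[0,0,0],[0,0,0],[0,0,0],[0,0,0],[0,0,0],[0,0,0],[0,0,0]], gripper=[1,1,1,1,1,1,1,1,1,1])

```text
clock: 3.45
position: [490.3, -81.0, 4.8]
tcp_rot: [3.141, -0.001, -3.099]
force: [-0.5, 0.4, 1.7]
gripper_width: 88.0
```

Emit:
apply_moves(xyz=[[0,0,0],[0,0,0],[0,0,0],[0,0,0],[0,0,0],[0,0,0],[0,0,0],[0,0,0],[0,0,0],[0,0,0]], delta_rot=[[0,0,0],[0,0,0],[0,0,0],[0,0,0],[0,0,0],[0,0,0],[0,0,0],[0,0,0],[0,0,0],[0,0,0]], gripper=[-1,-1,-1,-1,-1,-1,-1,-1,-1,-1], newtons=50)

```text
clock: 4.28
position: [490.3, -82.2, 5.2]
tcp_rot: [-3.141, 0.0, -3.1]
force: [0.1, -0.8, -0.2]
gripper_width: 31.1
```

Emit:
apply_moves(xyz=[[0,0,-0.04],[0,0,-0.1],[0,0,-0.15],[0,0,-0.2],[0,0,-0.2],[0,0,-0.2],[0,0,-0.2],[0,0,-0.2],[0,0,-0.1],[0,0,0]], delta_rot=[[0,0,0],[0,0,0],[0,0,0],[0,0,0],[0,0,0],[0,0,0],[0,0,0],[0,0,0],[0,0,0],[0,0,0]], gripper=[-1,-1,-1,-1,-1,-1,-1,-1,-1,-1])

```text
clock: 5.12
position: [492.1, -82.2, 217.2]
tcp_rot: [3.141, 0.006, -3.1]
force: [0.3, 0.3, -2.1]
gripper_width: 30.4
```

```bash
cat >> h.py <<'E'
XS=ud(SY); U=(XS+EZ)/2**.5; NN=(EZ-XS)/2**.5
SEAT=np.array([*STD,0])-45*XS+30*EZ
R1=frame(-U,-NN)
def place1(du,dn): return SEAT+(145+du)*U+(5.2+dn)*NN
E
python3 - <<'E'
from h import *
print(place1(0,0),place1(20,60))
plan(place1(20,60),R1)
cv2.imwrite('pics/w2.png',vision.get_image('wrist'))
E
```

```text
[ 565.55333029 -344.56994464  136.20743853] [ 560.74593352 -316.69721717  192.77598103]
t 5.12 pos [492.1 -82.2 217.2] shift total [-0.392 -1.581  0.165] mm 245.6
rot total [ 0.2496 -0.0143 -0.0399] deg 45.58 min rows 7.0
shift after rot [-0.185 -1.029  1.26 ]
```

View pics/w2.png

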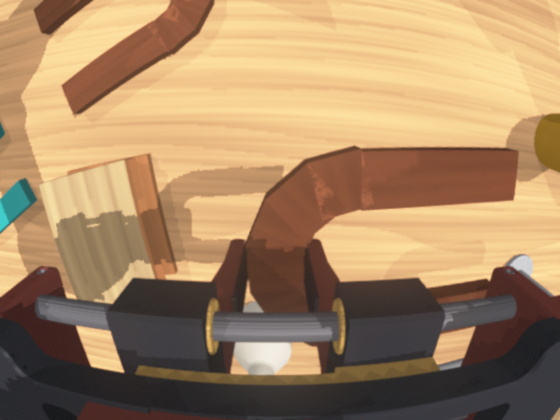

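Emit:
apply_moves(xyz=[[0,0,0],[0,0,0],[0,0,0],[0,0,0],[0,0,0],[0,0,0],[0,0,0],[0,0,0],[0,0,0]], delta_rot=[[0.0312,-0.0018,-0.005],[0.0312,-0.0018,-0.005],[0.0312,-0.0018,-0.005],[0.0312,-0.0018,-0.005],[0.0312,-0.0018,-0.005],[0.0312,-0.0018,-0.005],[0.0312,-0.0018,-0.005],[0.0312,-0.0018,-0.005],[0,0,0]], gripper=[-1,-1,-1,-1,-1,-1,-1,-1,-1])

```text
clock: 5.92
position: [488.6, -79.0, 210.1]
tcp_rot: [-2.353, -0.014, -2.962]
force: [-0.5, 1.1, -3.3]
gripper_width: 30.2
```

```bash
python3 - <<'E'
from h import *
plan(place1(20,60),R1); print(sense()['qpos'])
E
```

```text
t 5.92 pos [488.6 -79.  210.1] shift total [-0.192 -1.079  1.247] mm 249.0
rot total [-0.0011 -0.0012  0.0051] deg 0.96 min rows 1.0
shift after rot [-0.205 -1.08   1.244]
[-0.78528938  0.31794342  0.3809556   2.14478089  0.75295354  1.06988346
  0.84750961]
```

Emit:
apply_moves(xyz=[[-0.02,-0.1,0.12],[-0.02,-0.13,0.15],[-0.03,-0.13,0.15],[-0.03,-0.14,0.15],[-0.03,-0.14,0.16],[-0.03,-0.14,0.16],[-0.02,-0.13,0.15],[-0.02,-0.1,0.12],[-0.005,-0.07,0.085],[0,0,0]], delta_rot=[[-0.001,-0.001,0.005],[0,0,0],[0,0,0],[0,0,0],[0,0,0],[0,0,0],[0,0,0],[0,0,0],[0,0,0],[0,0,0]], gripper=[-1,-1,-1,-1,-1,-1,-1,-1,-1,-1])

```text
clock: 6.75
position: [558.1, -325.5, 195.3]
tcp_rot: [-2.36, 0.006, -2.986]
force: [-0.7, -0.7, -1.8]
gripper_width: 29.9
```

```bash
python3 - <<'E'
from h import *
plan(place1(20,60),R1); plan(place1(8,10),R1)
P=vision.camera_params('wrist');im=vision.get_image('wrist')
for x,y,z in ((-45,80,30),(-45,-80,30),(29.2,80,104.2),(29.2,-80,104.2),(-54.9,80,39.9),(-54.9,-80,39.9)):
    c,s=np.cos(SY),np.sin(SY); p=proj('wrist',[STD[0]+c*x-s*y,STD[1]+s*x+c*y,z],P); cv2.circle(im,tuple(int(round(q)) for q in p),3,(0,0,255),-1)
cv2.imwrite('pics/w3.png',im)
cv2.imwrite('pics/t3.png',vision.get_image('top'))
s=vision.get_image('side');crop(s,200,130,200,170,4,'pics/s3.png')
E
```

```text
t 6.75 pos [ 558.1 -325.5  195.3] shift total [-0.026  0.051 -0.027] mm 9.5
rot total [ 0.0012 -0.0022 -0.0049] deg 0.99 min rows 1.0
shift after rot [-0.027  0.05  -0.027]
t 6.75 pos [ 558.1 -325.5  195.3] shift total [-0.027  0.13   0.307] mm 50.1
rot total [ 0.0012 -0.0022 -0.0049] deg 0.99 min rows 1.0
shift after rot [-0.027  0.13   0.307]
```

View pics/w3.png

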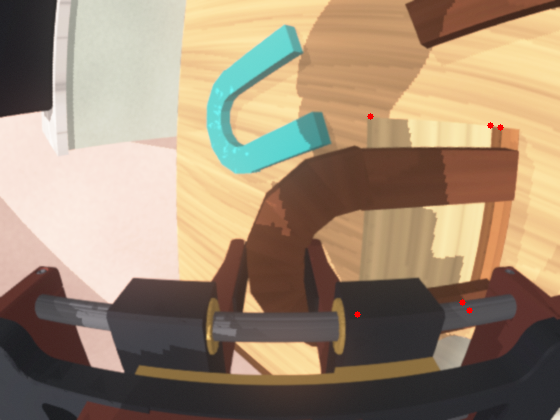

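View pics/s3.png

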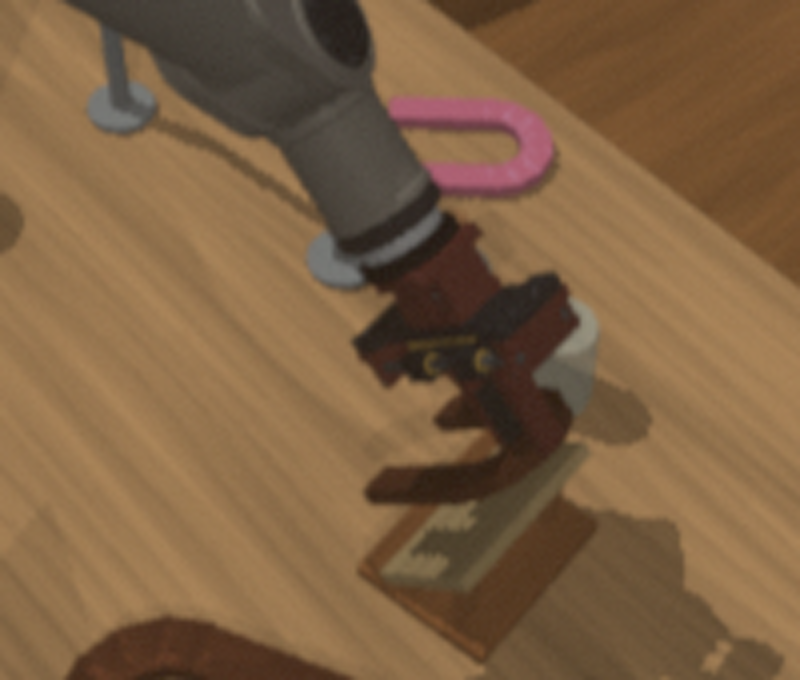

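View pics/t3.png

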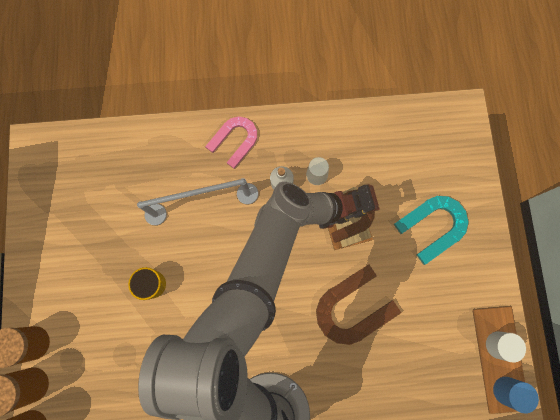

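```bash
python3 - <<'E'
from h import *
P=vision.camera_params('wrist');s=sense();R=Rn.from_euler('xyz',s['tcp_rot'])
for x,y,z in ((-80,-60,14),(-80,-30,14),(20,-60,14),(20,-30,14),(-80,-60,0)):
    X=s['position']+R.apply([-(y-.5),-(x-65),-(z-5.2)]); print((x,y,z),np.round(proj('wrist',X,P),1))
E
```

```text
(-80, -60, 14) [522.2 159.5]
(-80, -30, 14) [514.9 208.4]
(20, -60, 14) [368.6 149.5]
(20, -30, 14) [364.7 208.8]
(-80, -60, 0) [508.3 155.8]
```

Emit:
apply_moves(xyz=[[-0.01,0.03,0.03],[-0.01,0.03,0.06],[-0.007,0.03,0.07],[0,0.03,0.07],[0,0.01,0.05],[0,0,0.027],[0,0,0],[0,0,0]], delta_rot=[[0.001,-0.001,0.002],[0,-0.001,0.003],[0,0,0],[0,0,0],[0,0,0],[0,0,0],[0,0,0],[0,0,0]], gripper=[-1,-1,-1,-1,-1,-1,-1,-1])

```text
clock: 7.57
position: [568.4, -338.3, 149.2]
tcp_rot: [-2.357, 0.022, -2.986]
force: [-0.1, -0.6, -1.5]
gripper_width: 29.7
```

```bash
python3 - <<'E'
from h import *
plan(place1(8,10),R1); plan(place1(0,0),R1); s=sense();print(s['force'],s['moment'])
cv2.imwrite('pics/w4.png',vision.get_image('wrist'))
s=vision.get_image('side');crop(s,260,180,120,130,5,'pics/s4.png')
E
```

```text
t 7.57 pos [ 568.4 -338.3  149.2] shift total [ 0.026 -0.02   0.021] mm 5.8
rot total [ 0.      0.0015 -0.0085] deg 1.55 min rows 1.0
shift after rot [ 0.026 -0.019  0.021]
t 7.57 pos [ 568.4 -338.3  149.2] shift total [0.027 0.034 0.088] mm 14.7
rot total [ 0.      0.0015 -0.0085] deg 1.55 min rows 1.0
shift after rot [0.026 0.034 0.088]
[-0.1405939  -0.59876462 -1.53115715] [0.89230253 0.14044168 0.01770277]
```

View pics/w4.png

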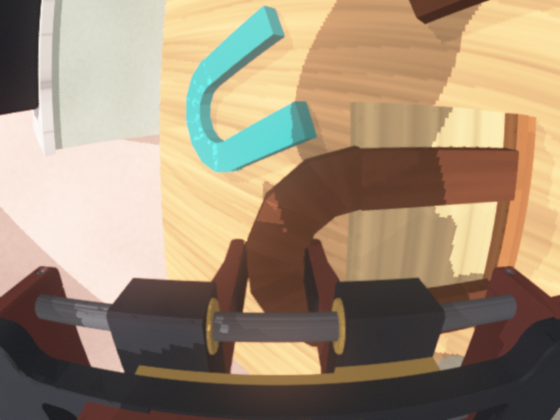

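View pics/s4.png

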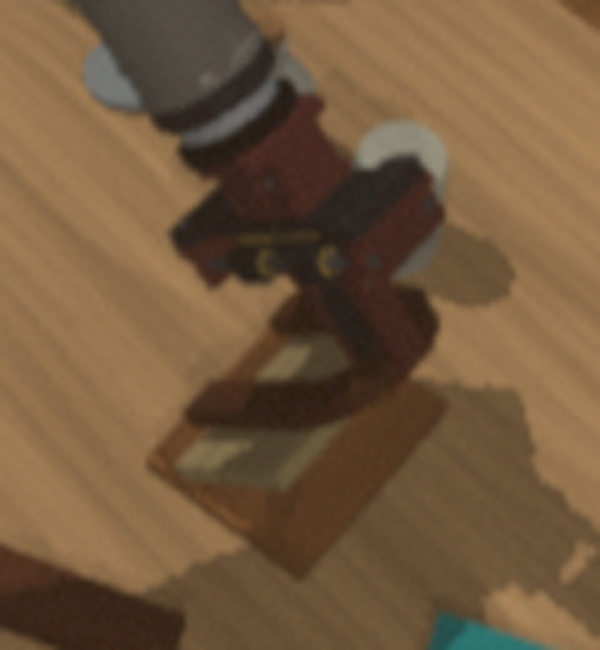

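Emit:
apply_moves(xyz=[[0.01,0,0.015],[0.005,0,0.02],[0,0,0.02],[0,0.01,0.01],[0,0,0.005],[0,0,0],[0,0,0]], delta_rot=[[0,0,0],[0,0,0],[0,0,0],[0,0,0],[0,0,0],[0,0,0],[0,0,0]], gripper=[-1,-1,-1,-1,-1,-1,-1])

```text
clock: 8.25
position: [567.6, -344.5, 140.6]
tcp_rot: [-2.357, 0.023, -2.986]
force: [0.8, 0.6, -1.6]
gripper_width: 29.9
```

```bash
python3 - <<'E'
from h import *
plan(place1(0,0),R1); s=sense();print(s['force'],s['moment'])
E
```

```text
t 8.25 pos [ 567.6 -344.5  140.6] shift total [0.014 0.021 0.019] mm 4.8
rot total [ 0.0001  0.0017 -0.0084] deg 1.55 min rows 1.0
shift after rot [0.013 0.022 0.019]
[ 0.75969921  0.63951428 -1.60450907] [0.83063192 0.16704708 0.03066952]
```

Now gentle normal approach till contact.

Emit:
apply_moves(xyz=[[0,0,0.007],[0,0,0.007],[0,0,0.007],[0,0,0]], delta_rot=[[0,0,0],[0,0,0],[0,0,0],[0,0,0]], gripper=[-1,-1,-1,-1])

```text
clock: 8.58
position: [568.2, -346.3, 138.9]
tcp_rot: [-2.357, 0.023, -2.986]
force: [-4.9, 7.0, 9.1]
gripper_width: 30.1
```

```bash
python3 - <<'E'
from h import *
plan(place1(0,0),R1); s=sense();print(s['force'],s['moment'])
cv2.imwrite('pics/w5.png',vision.get_image('wrist'))
s=vision.get_image('side');crop(s,260,180,120,130,5,'pics/s5.png')
E
```

```text
t 8.58 pos [ 568.2 -346.3  138.9] shift total [0.016 0.022 0.003] mm 4.1
rot total [ 0.0001  0.0019 -0.0087] deg 1.6 min rows 1.0
shift after rot [0.015 0.023 0.003]
[-4.90818391  6.99953758  9.12057469] [ 1.04731409  0.66408308 -0.47837216]
```

View pics/w5.png

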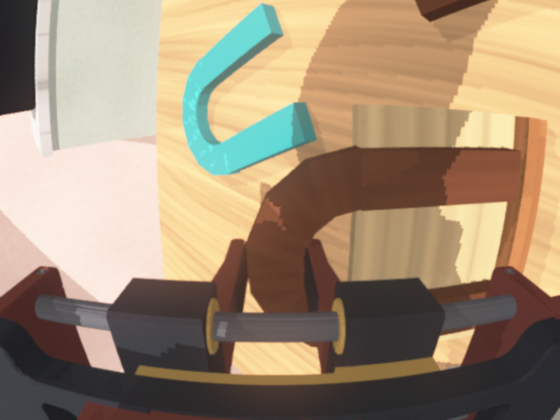

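Emit:
apply_moves(xyz=[[0,0,-0.005],[0,0.007,0],[0,0.007,0],[0,0.007,0],[0,0,0]], delta_rot=[[0,0,0],[0,0,0],[0,0,0],[0,0,0],[0,0,0]], gripper=[-1,-1,-1,-1,-1])

```text
clock: 9.1
position: [568.1, -344.1, 137.2]
tcp_rot: [-2.356, 0.023, -2.986]
force: [-0.7, 2.6, 5.1]
gripper_width: 30.0
```

```bash
python3 - <<'E'
from h import *
plan(place1(0,0),R1); s=sense();print(s['force'],s['moment'])
E
```

```text
t 9.1 pos [ 568.1 -344.1  137.2] shift total [0.017 0.004 0.005] mm 2.8
rot total [-0.0001  0.0019 -0.0086] deg 1.58 min rows 1.0
shift after rot [0.017 0.005 0.005]
[-0.66810845  2.56003153  5.1261063 ] [ 0.48403802  0.18384695 -0.06757762]
```

Emit:
apply_moves(xyz=[[0,0.007,0],[0,0.007,0],[0,0.007,0.003],[0,0,0]], delta_rot=[[0,0,0],[0,0,0],[0,0,0],[0,0,0]], gripper=[-1,-1,-1,-1])

```text
clock: 9.43
position: [568.1, -344.0, 136.9]
tcp_rot: [-2.352, 0.024, -2.987]
force: [-2.5, 3.9, 15.9]
gripper_width: 29.8
```

```bash
python3 - <<'E'
from h import *
plan(place1(0,0),R1); s=sense();R=Rn.from_euler('xyz',s['tcp_rot']);print(R.inv().apply(s['force']),s['moment'])
cv2.imwrite('pics/w6.png',vision.get_image('wrist'))
E
```

```text
t 9.43 pos [ 568.1 -344.   136.9] shift total [0.017 0.002 0.004] mm 2.7
rot total [-0.0013  0.0017 -0.0092] deg 1.7 min rows 1.0
shift after rot [0.017 0.003 0.004]
[  1.47716382  -8.3517943  -14.25065256] [-0.87389278  0.26775997 -0.37313604]
```

View pics/w6.png

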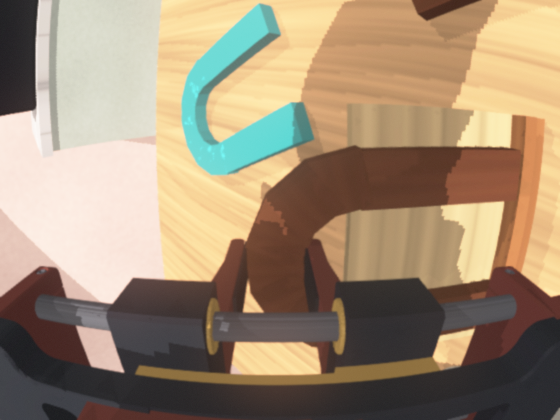

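Emit:
apply_moves(xyz=[[0,-0.008,-0.004],[0,0,0],[0,0,0],[0,0,0],[0,0,0],[0,0,0],[0,0,0]], delta_rot=[[0,0,0],[0,0,0],[0,0,0],[0,0,0],[0,0,0],[0,0,0],[0,0,0]], gripper=[-1,-0.2,0,0,0,0,0])

```text
clock: 10.07
position: [567.2, -342.4, 135.2]
tcp_rot: [-2.357, 0.022, -2.986]
force: [1.3, 0.7, -0.2]
gripper_width: 44.1
```

```bash
python3 - <<'E'
from h import *
plan(place1(0,0),R1); s=sense();R=Rn.from_euler('xyz',s['tcp_rot']);print(R.inv().apply(s['force']),s['moment'])
cv2.imwrite('pics/w7.png',vision.get_image('wrist'))
E
```

```text
t 10.07 pos [ 567.2 -342.4  135.2] shift total [ 0.013 -0.014  0.004] mm 2.9
rot total [ 0.0002  0.0017 -0.0084] deg 1.54 min rows 1.0
shift after rot [ 0.013 -0.013  0.004]
[-1.42156747  0.56845871 -0.18499384] [0.68511227 0.14599416 0.00766357]
```

View pics/w7.png

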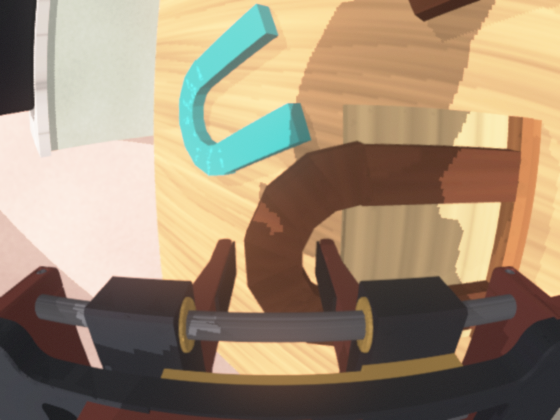

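Emit:
apply_moves(xyz=[[0,0,-0.03],[0,0,-0.06],[0,0,-0.1],[0,0,-0.15],[0,0,-0.15],[0,0,-0.15],[0,-0.1,-0.1],[0,-0.1,-0.05],[0,-0.1,0],[0,0,0]], delta_rot=[[0,0,0],[0,0,0],[0,0,0],[0,0,0],[0,0,0],[0,0,0],[0,0,0],[0,0,0],[0,0,0],[0,0,0]], gripper=[0,0,0,0,0,0,0,0,0,0])

```text
clock: 10.95
position: [557.1, -293.1, 254.1]
tcp_rot: [-2.356, 0.027, -2.988]
force: [0.4, -0.8, 1.1]
gripper_width: 44.1
```

```bash
cat >> h.py <<'E'
R2=frame(NN,-U)
def grasp2(du,dn): return SEAT+(138+du)*U+(7+dn)*NN
E
python3 - <<'E'
from h import *
plan(grasp2(80,0),R2); print(grasp2(80,0),grasp2(0,0))
cv2.imwrite('pics/w8.png',vision.get_image('wrist'))
s=vision.get_image('side');crop(s,230,150,150,160,5,'pics/s8.png')
t=vision.get_image('top'); crop(t,300,150,120,120,5,'pics/t8.png')
E
```

```text
t 10.95 pos [ 557.1 -293.1  254.1] shift total [ 0.003 -0.177  0.79 ] mm 121.4
rot total [-0.5     0.0096 -0.006 ] deg 90.02 min rows 13.0
shift after rot [ 0.003 -0.79  -0.177]
[ 574.11049655 -394.18339952  189.09902577] [ 564.495703   -338.43794459  132.53048327]
```

View pics/w8.png

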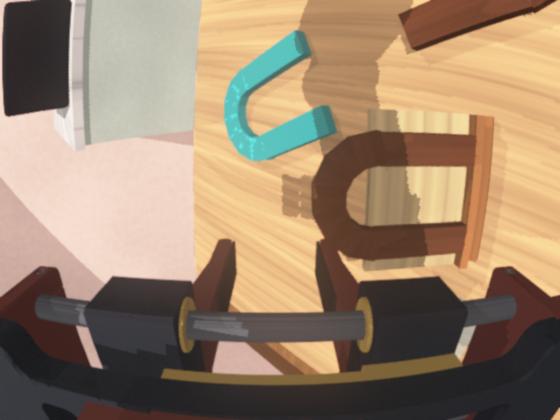

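View pics/s8.png

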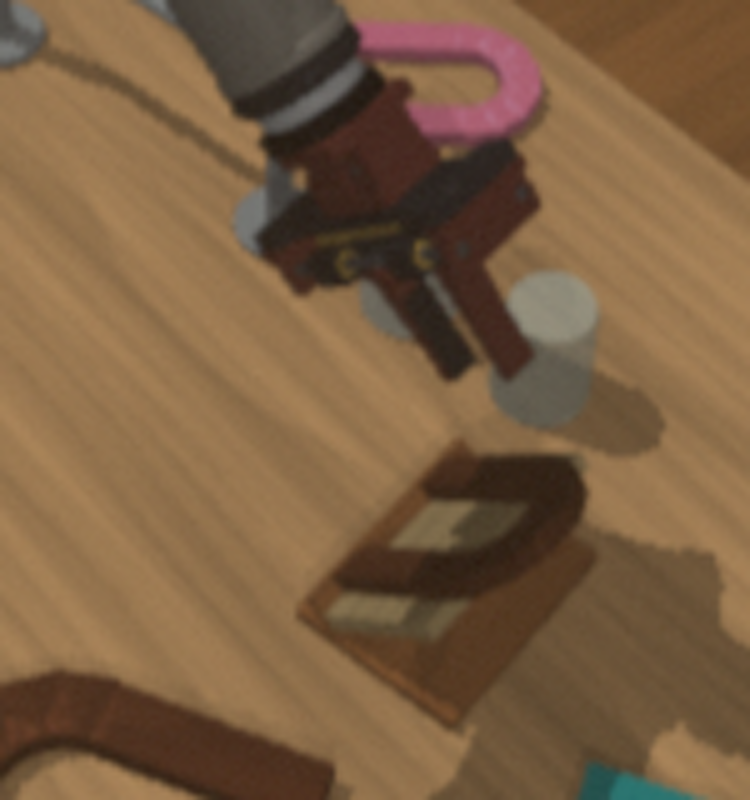

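View pics/t8.png

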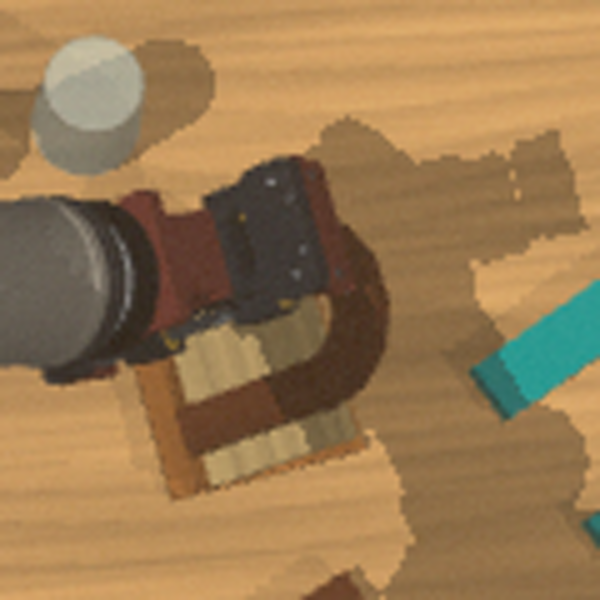

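```bash
python3 - <<'E'
from h import *
P=vision.camera_params('wrist')
YS=np.cross(EZ,XS)
im=cv2.imread('pics/w8.png'); big=cv2.resize(im[90:290,290:520],None,fx=3.4,fy=3.4,interpolation=cv2.INTER_CUBIC)
for u,y in ((160,0),(130,0),(100,60),(100,30),(100,-30),(100,-60),(0,60),(0,30),(0,-30),(0,-60)):
    p=proj('wrist',SEAT+u*U+y*YS+14*NN,P); print((u,y),np.round(p,1)); cv2.circle(big,tuple(int(round(q)) for q in (p-[290,90]+.5)*3.4),3,(255,255,0),-1)
cv2.imwrite('pics/w8b.png',big)
E
```

```text
(160, 0) [306.7 201.1]
(130, 0) [340.5 200.3]
(100, 60) [368.3 260. ]
(100, 30) [370.8 230.9]
(100, -30) [374.5 166.5]
(100, -60) [375.4 132.3]
(0, 60) [457.4 253.4]
(0, 30) [462.1 226.3]
(0, -30) [469.4 167.5]
(0, -60) [471.6 136.5]
```

View pics/w8b.png

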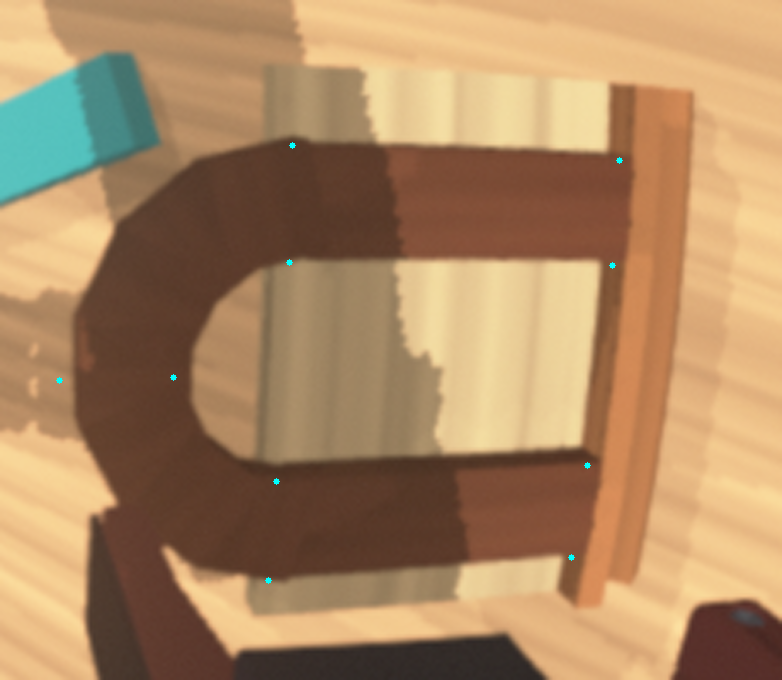

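Emit:
apply_moves(xyz=[[0,0,0],[0,0,0],[0,0,0],[0,0,0],[0,0,0],[0,0,0],[0,0,0],[0,0,0]], delta_rot=[[-0.036,0.0007,-0.0005],[-0.036,0.0007,-0.0005],[-0.036,0.0007,-0.0005],[-0.036,0.0007,-0.0005],[-0.036,0.0007,-0.0005],[-0.036,0.0007,-0.0005],[-0.036,0.0007,-0.0005],[0,0,0]], gripper=[0,0,0,0,0,0,0,0])

```text
clock: 11.77
position: [555.0, -296.8, 250.1]
tcp_rot: [3.132, 0.003, -2.99]
force: [-0.4, -1.8, 0.1]
gripper_width: 44.1
```

```bash
python3 - <<'E'
from h import *
plan(grasp2(80,0),R2); print(sense()['qpos'])
E
```

```text
t 11.77 pos [ 555.  -296.8  250.1] shift total [-0.027 -0.665  0.4  ] mm 116.5
rot total [-0.2468  0.0033 -0.0053] deg 44.45 min rows 7.0
shift after rot [-0.015 -0.755 -0.18 ]
[ 0.16414658  0.38902621  0.31274061  1.65399179 -0.14076665  1.12283399
  2.23919892]
```

Emit:
apply_moves(xyz=[[0,-0.1,0],[0,-0.1,0],[0,-0.1,0],[0,0,0]], delta_rot=[[-0.035,0.0005,-0.0008],[-0.035,0.0005,-0.0008],[-0.035,0.0005,-0.0008],[0,0,0]], gripper=[0,0,0,0])

```text
clock: 12.1
position: [560.4, -341.0, 239.2]
tcp_rot: [2.801, -0.01, -2.982]
force: [-1.6, -0.3, -1.7]
gripper_width: 44.1
```

```bash
python3 - <<'E'
from h import *
plan(grasp2(80,0),R2); print(sense()['qpos'])
E
```

```text
t 12.1 pos [ 560.4 -341.   239.2] shift total [-0.037 -0.455  0.193] mm 74.3
rot total [-0.1414 -0.0008 -0.0047] deg 25.47 min rows 4.0
shift after rot [-0.03  -0.494 -0.021]
[ 0.40715102  0.59294745  0.26756555  1.40247996 -0.37757474  1.4382193
  2.48135481]
```

Emit:
apply_moves(xyz=[[-0.01,-0.1,0.03],[-0.01,-0.1,0.03],[0,0,0]], delta_rot=[[-0.03,0,-0.002],[-0.03,0,-0.002],[0,0,0]], gripper=[0,0,0])

```text
clock: 12.35
position: [567.7, -361.0, 216.4]
tcp_rot: [2.608, -0.008, -2.967]
force: [-1.3, -0.0, -1.5]
gripper_width: 44.0
```

```bash
python3 - <<'E'
from h import *
plan(grasp2(80,0),R2); print(sense()['qpos'])
E
```

```text
t 12.35 pos [ 567.7 -361.   216.4] shift total [-0.005 -0.287  0.042] mm 43.5
rot total [-0.0802 -0.0027 -0.0005] deg 14.44 min rows 3.0
shift after rot [-0.005 -0.288 -0.03 ]
[ 0.51632568  0.74108403  0.23024637  1.25299398 -0.47241249  1.60991579
  2.5549358 ]
```

Emit:
apply_moves(xyz=[[0,-0.09,0.02],[0,-0.09,0.02],[0,-0.08,0.02],[0,0,0]], delta_rot=[[-0.027,-0.001,0],[-0.027,-0.001,0],[-0.026,-0.001,0],[0,0,0]], gripper=[0,0,0,0])

```text
clock: 12.68
position: [573.2, -385.5, 187.7]
tcp_rot: [2.356, 0.001, -2.971]
force: [-0.7, -0.6, -3.2]
gripper_width: 44.1
```

```bash
python3 - <<'E'
from h import *
plan(grasp2(50,0),R2); print(sense()['qpos'])
cv2.imwrite('pics/w9.png',vision.get_image('wrist'))
s=vision.get_image('side');crop(s,230,150,180,160,4,'pics/s9.png')
E
```

```text
t 12.68 pos [ 573.2 -385.5  187.7] shift total [ 0.004 -0.035  0.152] mm 23.4
rot total [-0.0001  0.0003  0.0001] deg 0.05 min rows 1.0
shift after rot [ 0.004 -0.035  0.152]
[ 0.63472789  0.937599    0.179825    1.0523611  -0.58120935  1.83099628
  2.57948601]
```

View pics/w9.png

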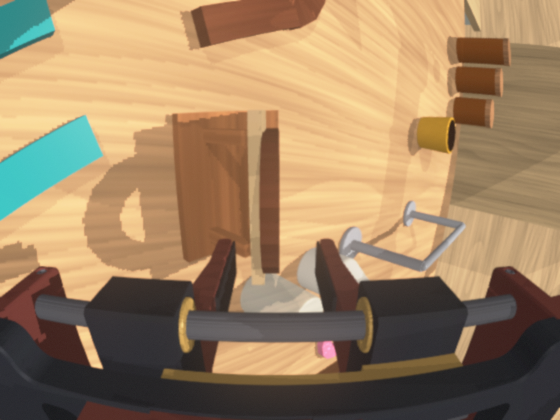

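View pics/s9.png

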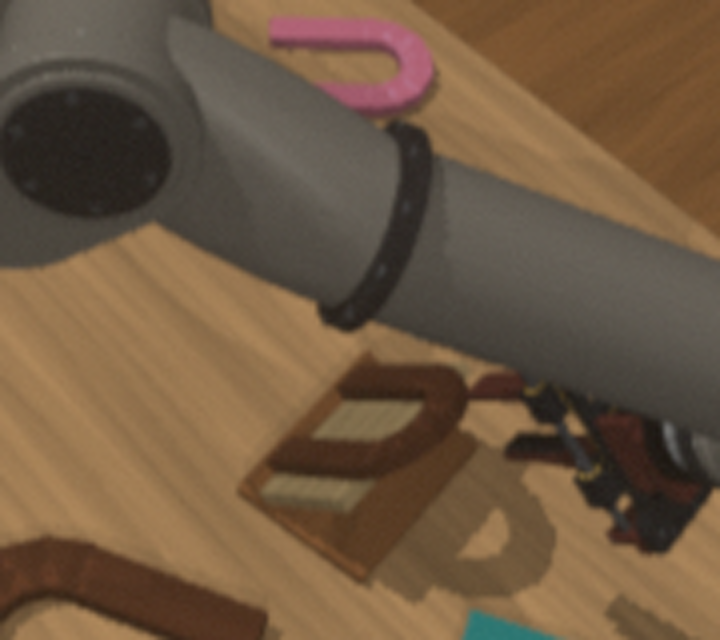

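Emit:
apply_moves(xyz=[[0,-0.01,0.04],[0.002,-0.015,0.06],[0,-0.01,0.05],[0,0,0]], delta_rot=[[0,0,0],[0,0,0],[0,0,0],[0,0,0]], gripper=[0,0,0,0])

```text
clock: 13.12
position: [574.3, -371.0, 177.2]
tcp_rot: [2.365, 0.014, -2.965]
force: [-0.0, -0.5, 0.2]
gripper_width: 44.0
```

```bash
python3 - <<'E'
from h import *
plan(grasp2(50,0),R2); plan(grasp2(-2,0),R2);print(sense()['qpos'])
P=vision.camera_params('wrist');im=vision.get_image('wrist');YS=np.cross(EZ,XS)
for u,y,n in ((100,-60,0),(100,-60,14),(0,-60,0),(0,-60,14),(160,0,0),(160,0,14),(100,60,0),(100,60,14)):
    p=proj('wrist',SEAT+u*U+y*YS+n*NN,P); print((u,y,n),np.round(p,1)); cv2.circle(im,tuple(int(round(q)) for q in p),2,(255,255,0),-1)
cv2.imwrite('pics/w10.png',cv2.resize(im[80:340,100:420],None,fx=2.3,fy=2.3,interpolation=cv2.INTER_CUBIC))
E
```

```text
t 13.12 pos [ 574.3 -371.   177.2] shift total [ 0.029 -0.051  0.037] mm 10.3
rot total [-0.0027  0.002   0.0044] deg 1.0 min rows 1.0
shift after rot [ 0.028 -0.051  0.037]
t 13.12 pos [ 574.3 -371.   177.2] shift total [ 0.031 -0.048  0.383] mm 58.1
rot total [-0.0027  0.002   0.0044] deg 1.0 min rows 1.0
shift after rot [ 0.028 -0.051  0.383]
[ 0.6202443   0.92158889  0.17475658  1.10367192 -0.58145803  1.78420837
  2.59807595]
(100, -60, 0) [258.9 128.5]
(100, -60, 14) [276.9 128.7]
(0, -60, 0) [264.3 123.6]
(0, -60, 14) [277.3 123.7]
(160, 0, 0) [253.3 228.3]
(160, 0, 14) [275.1 228.7]
(100, 60, 0) [259.  267.9]
(100, 60, 14) [274.9 268.2]
```

View pics/w10.png

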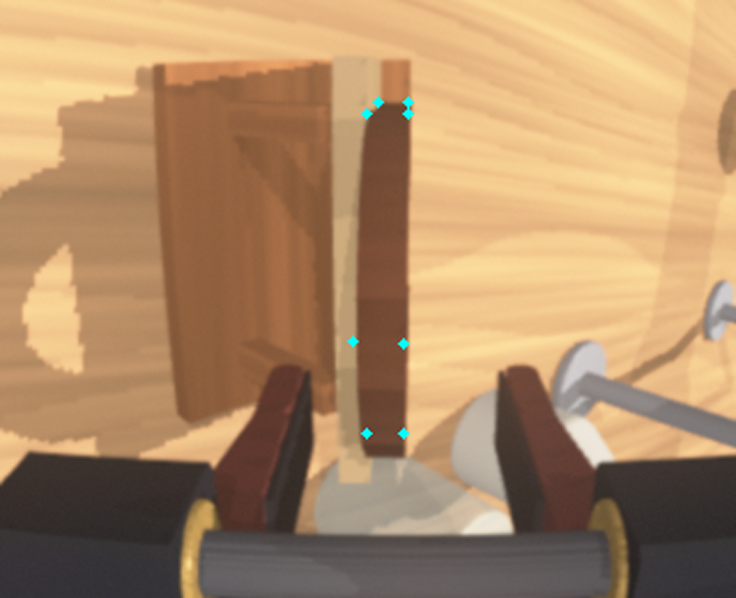

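Emit:
apply_moves(xyz=[[0.014,-0.024,0.03],[0.014,-0.024,0.04],[0,0,0.05],[0,0,0.06],[0,0,0.06],[0,0,0.06],[0,0,0.05],[0,0,0.03],[0,0,0],[0,0,0]], delta_rot=[[-0.0027,0.002,0.0044],[0,0,0],[0,0,0],[0,0,0],[0,0,0],[0,0,0],[0,0,0],[0,0,0],[0,0,0],[0,0,0]], gripper=[0,0,0,0,0,0,0,0,0,0])

```text
clock: 14.0
position: [564.1, -339.5, 131.6]
tcp_rot: [2.356, -0.0, -2.973]
force: [0.1, -0.1, 0.7]
gripper_width: 43.8
```

```bash
python3 - <<'E'
from h import *
plan(grasp2(-2,0),R2);s=sense();print(s['qpos'],s['force'])
im=vision.get_image('wrist')
cv2.imwrite('pics/w11.png',cv2.resize(im[80:340,100:420],None,fx=2.3,fy=2.3,interpolation=cv2.INTER_CUBIC))
s=vision.get_image('side');crop(s,260,200,120,120,5,'pics/s11.png')
E
```

```text
t 14.0 pos [ 564.1 -339.5  131.6] shift total [-0.004  0.009  0.014] mm 2.5
rot total [-0.0001  0.0004 -0.0005] deg 0.12 min rows 1.0
shift after rot [-0.004  0.009  0.014]
[ 0.59616222  0.92005     0.16664213  1.22130651 -0.58308285  1.68406741
  2.62169656] [ 0.08508849 -0.14865613  0.70802236]
```

View pics/w11.png

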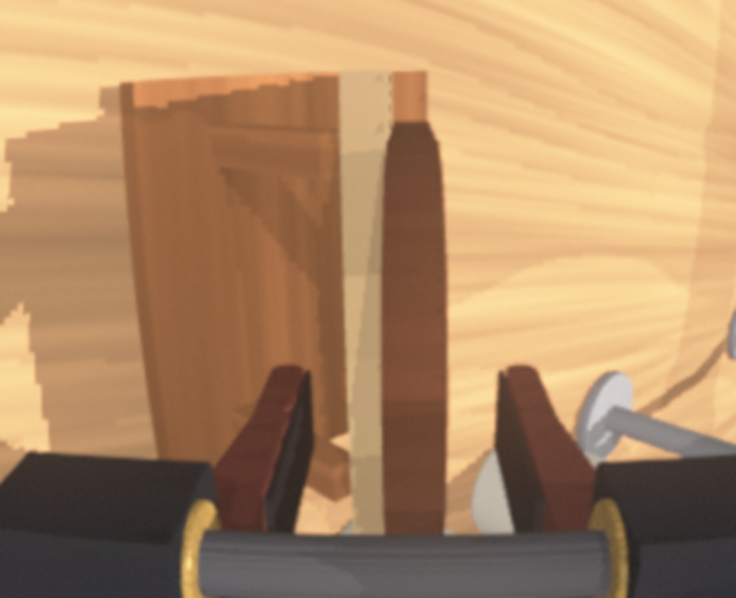

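View pics/s11.png

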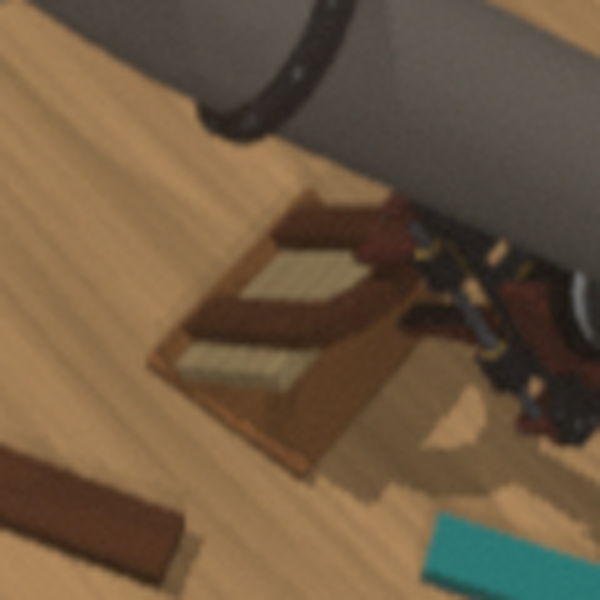

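Emit:
apply_moves(xyz=[[0,0.011,0.01],[0,0,0],[0,0,0],[0,0,0],[0,0,0],[0,0,0],[0,0,0],[0,0,0],[0,0,0]], delta_rot=[[0,0,0],[0,0,0],[0,0,0],[0,0,0],[0,0,0],[0,0,0],[0,0,0],[0,0,0],[0,0,0]], gripper=[0,0,-1,-1,-1,-1,-1,-1,-1], newtons=45)

```text
clock: 14.85
position: [563.6, -337.1, 132.1]
tcp_rot: [2.355, 0.0, -2.972]
force: [-0.8, 2.0, 2.2]
gripper_width: 13.5
```

```bash
python3 - <<'E'
from h import *
plan(grasp2(-2,0),R2);s=sense();print(s['force'],s['moment'])
E
```

```text
t 14.85 pos [ 563.6 -337.1  132.1] shift total [-0.004 -0.005  0.004] mm 1.2
rot total [ 0.0003  0.0004 -0.0003] deg 0.11 min rows 1.0
shift after rot [-0.004 -0.005  0.004]
[-0.84957719  1.96959365  2.19353406] [0.16096331 0.10518085 0.26814116]
```

Emit:
apply_moves(xyz=[[0,0.01,-0.02],[0,0.03,-0.05],[0,0.06,-0.08],[0,0.1,-0.1],[0,0.1,-0.1],[0,0.1,-0.1],[0,0.1,-0.1],[0,0.1,-0.1],[0,0.05,-0.05],[0,0,0]], delta_rot=[[0,0,0],[0,0,0],[0,0,0],[0,0,0],[0,0,0],[0,0,0],[0,0,0],[0,0,0],[0,0,0],[0,0,0]], gripper=[-1,-1,-1,-1,-1,-1,-1,-1,-1,-1])

```text
clock: 15.68
position: [565.2, -344.0, 278.6]
tcp_rot: [2.362, 0.004, -2.974]
force: [0.7, 0.0, -0.9]
gripper_width: 13.9
```

```bash
cat >> h.py <<'E'
YB=np.array([-np.sin(RY),np.cos(RY),0])
R3=frame(YB,-EZ)
E
python3 - <<'E'
from h import *
plan([570,-260,330],R3);s=sense();print(s['qpos'],s['gripper_width'])
s=vision.get_image('side');cv2.imwrite('pics/s12.png',s)
E
```

```text
t 15.68 pos [ 565.2 -344.   278.6] shift total [-0.126  0.629  0.141] mm 98.6
rot total [ 0.2483 -0.0008  0.0053] deg 44.7 min rows 7.0
shift after rot [-0.116  0.549 -0.343]
[ 0.60704239  0.79451062  0.1600167   1.11439291 -0.58175431  1.87604947
  2.50520741] 13.851862472662683
```

View pics/s12.png

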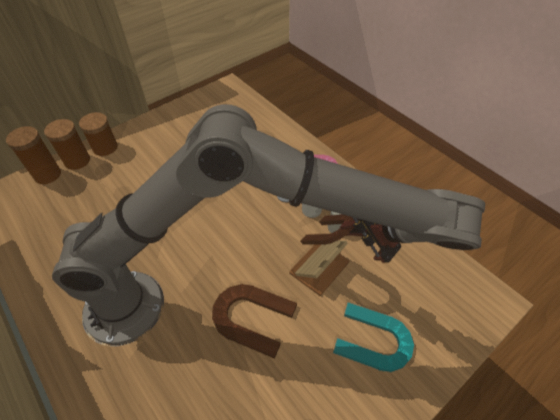

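Emit:
apply_moves(xyz=[[0,0.02,0],[0,0.02,-0.01],[0,0.03,-0.02],[0,0.03,-0.03],[0,0.03,-0.03],[0,0.03,-0.03],[0,0.03,-0.03],[0,0.03,-0.03],[0,0.03,-0.03],[0,0,0]], delta_rot=[[0.0275,0,0.0006],[0.0275,0,0.0006],[0.0275,0,0.0006],[0.0275,0,0.0006],[0.0275,0,0.0006],[0.0275,0,0.0006],[0.0275,0,0.0006],[0.0275,0,0.0006],[0.0275,0,0.0006],[0,0,0]], gripper=[-1,-1,-1,-1,-1,-1,-1,-1,-1,-1])

```text
clock: 16.57
position: [562.3, -315.2, 319.0]
tcp_rot: [3.135, -0.005, -2.981]
force: [0.1, 0.6, -1.7]
gripper_width: 13.8
```

```bash
python3 - <<'E'
from h import *
plan([580,-260,340],R3);s=sense();print(s['qpos'],s['gripper_width'])
P=vision.camera_params('wrist')
im=vision.get_image('wrist')
cv2.imwrite('pics/w13.png',im)
s=vision.get_image('side');crop(s,270,80,200,150,4,'pics/s13.png')
E
```

```text
t 16.57 pos [ 562.3 -315.2  319. ] shift total [-0.175  0.345 -0.138] mm 61.6
rot total [ 0.0022 -0.0016  0.0026] deg 0.68 min rows 1.0
shift after rot [-0.173  0.346 -0.14 ]
[ 0.20167851  0.36876771  0.29419937  1.52142499 -0.11219618  1.27590665
  2.24174056] 13.791679858502901
```

View pics/w13.png

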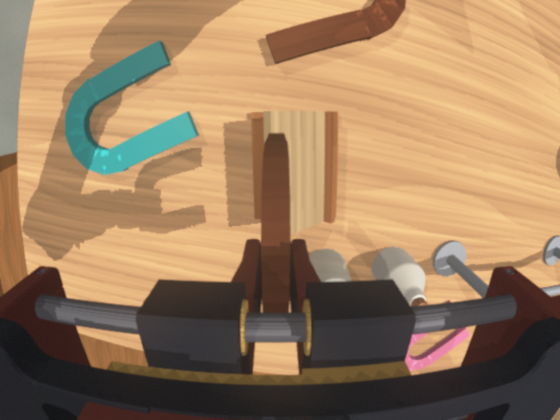

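View pics/s13.png

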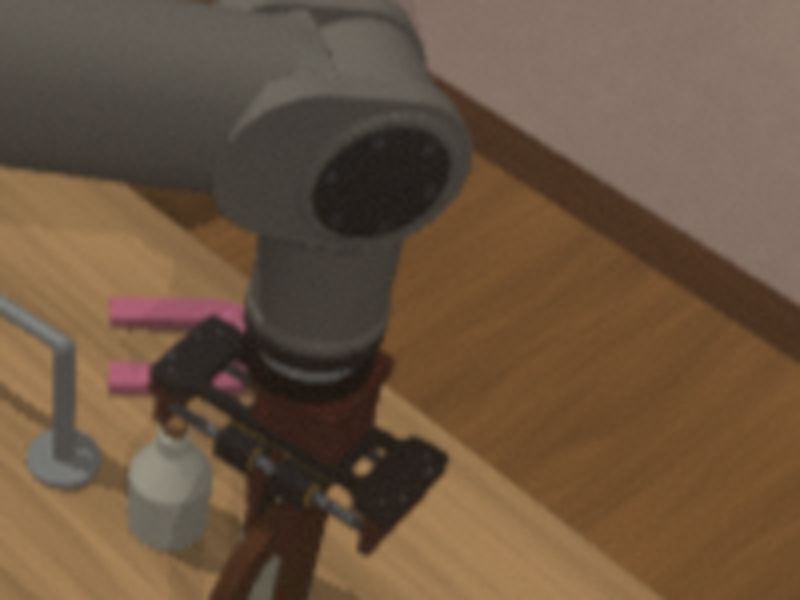

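Emit:
apply_moves(xyz=[[-0.01,0.06,-0.02],[-0.03,0.12,-0.03],[-0.06,0.18,-0.03],[-0.08,0.2,-0.03],[-0.08,0.2,-0.02],[-0.08,0.2,-0.02],[-0.08,0.2,0],[-0.08,0.2,0],[-0.08,0.2,0],[-0.08,0.2,0]], delta_rot=[[0.002,-0.001,0.002],[0,0,0],[0,0,0],[0,0,0],[0,0,0],[0,0,0],[0,0,0],[0,0,0],[0,0,0],[0,0,0]], gripper=[-1,-1,-1,-1,-1,-1,-1,-1,-1,-1])

```text
clock: 17.5
position: [620.3, -44.5, 340.2]
tcp_rot: [3.14, -0.006, -2.998]
force: [0.7, 0.5, -1.7]
gripper_width: 13.7
```

```bash
python3 - <<'E'
from h import *
plan([648.3,172.1,345],R3);s=sense();print(s['qpos'],s['gripper_width'])
E
```

```text
t 17.5 pos [620.3 -44.5 340.2] shift total [-0.391  1.402 -0.032] mm 218.4
rot total [ 0.0006 -0.0018 -0.0026] deg 0.59 min rows 1.0
shift after rot [-0.403  1.399 -0.032]
[-0.16764191  0.31009002  0.18380744  1.54244741 -0.05899187  1.30034087
  1.7381848 ] 13.658834605508176
```

Emit:
apply_moves(xyz=[[-0.06,0.2,-0.01],[-0.06,0.2,-0.01],[-0.06,0.2,-0.01],[-0.06,0.2,0],[-0.05,0.18,0],[-0.05,0.15,0],[-0.03,0.12,0],[-0.02,0.06,0],[0,0,0],[0,0,0]], delta_rot=[[0,-0.001,-0.002],[0,0,0],[0,0,0],[0,0,0],[0,0,0],[0,0,0],[0,0,0],[0,0,0],[0,0,0],[0,0,0]], gripper=[-1,-1,-1,-1,-1,-1,-1,-1,-1,-1])

```text
clock: 18.33
position: [648.6, 157.0, 345.1]
tcp_rot: [3.141, -0.002, -2.99]
force: [0.5, -0.6, -1.7]
gripper_width: 13.5
```

```bash
python3 - <<'E'
from h import *
plan([648.3,172.1,345],R3);s=sense();print(s['qpos'],s['gripper_width'])
P=vision.camera_params('wrist');im=vision.get_image('wrist')
for y in (-150,-100,100,150):
    p=proj('wrist',np.array([*RAIL,155])+y*YB,P); print(y,p); cv2.circle(im,tuple(int(round(q)) for q in p),3,(0,0,255),-1)
cv2.imwrite('pics/w14.png',im)
s=vision.get_image('side');crop(s,180,40,200,150,4,'pics/s14.png')
cv2.imwrite('pics/t14.png',vision.get_image('top'))
E
```

```text
t 18.33 pos [648.6 157.  345.1] shift total [-0.013  0.1    0.001] mm 15.1
rot total [ 0.0001 -0.0006 -0.0001] deg 0.1 min rows 1.0
shift after rot [-0.013  0.1    0.001]
[-0.40766517  0.38734379  0.1099169   1.41916967 -0.0431351   1.33911828
  1.42665401] 13.524627782991418
-150 [159.08447265 186.05389428]
-100 [200.30045087 185.53317329]
100 [375.92479963 185.79513095]
150 [415.06682834 186.40556535]
```

View pics/w14.png

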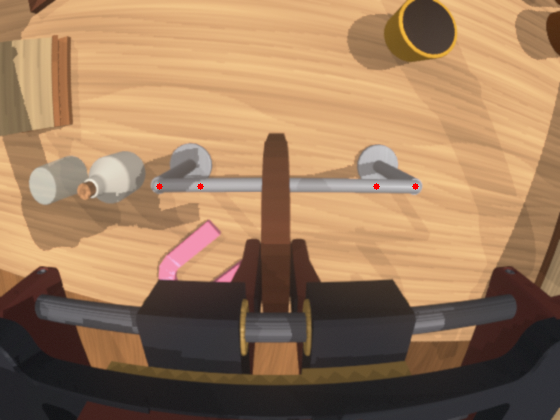

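View pics/s14.png

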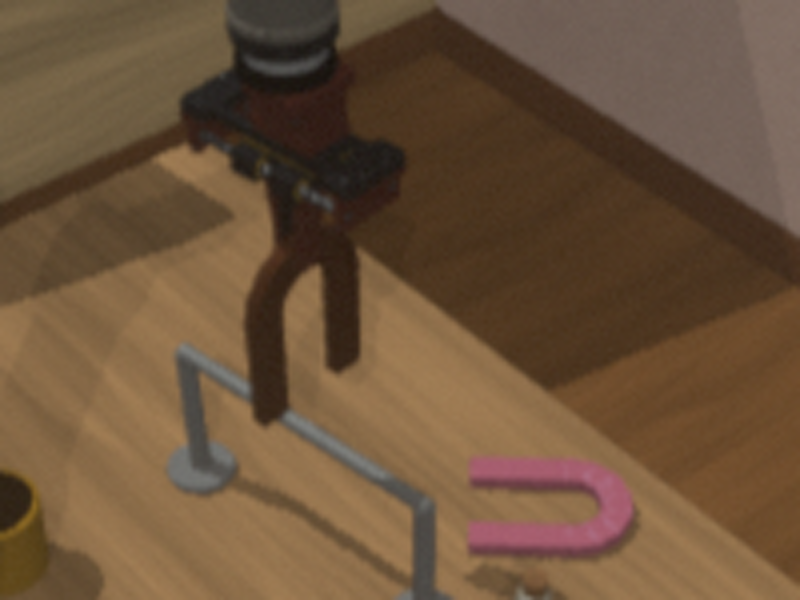

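View pics/t14.png

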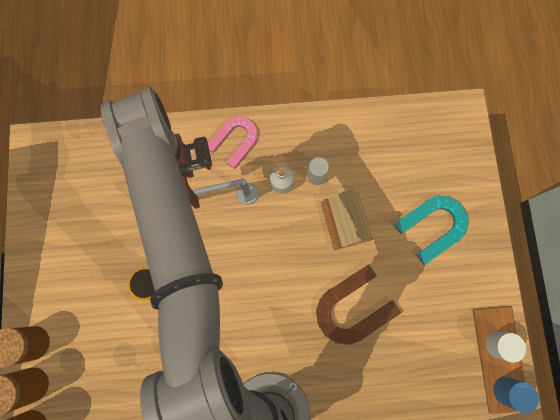

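```bash
python3 - <<'E'
from h import *
s=sense();R=Rn.from_euler('xyz',s['tcp_rot'])
for dz in (128,132,136,140):
    for lx in (60,30,-30,-60):
        print(dz,lx,[np.round(proj('side',s['position']+R.apply([lx,ty,dz]))-[180,40],1)*4 for ty in (-7,7)])
for dz in (-16,-20,-24): print(dz,[np.round(proj('side',s['position']+R.apply([0,ty,dz]))-[180,40],1)*4 for ty in (-7,7)])
E
```

```text
128 60 [array([260., 418.]), array([248.4, 410.4])]
128 30 [array([284.8, 400. ]), array([273.2, 392.4])]
128 -30 [array([333.2, 364.8]), array([321.6, 357.6])]
128 -60 [array([356.8, 347.6]), array([345.2, 340.8])]
132 60 [array([260.4, 421.6]), array([248.8, 414. ])]
132 30 [array([285.2, 403.6]), array([273.6, 396. ])]
132 -30 [array([333.2, 368.4]), array([321.6, 361.2])]
132 -60 [array([356.8, 351.2]), array([345.2, 344.4])]
136 60 [array([260.8, 425.2]), array([249.2, 417.6])]
136 30 [array([285.6, 407.2]), array([274. , 399.6])]
136 -30 [array([333.6, 372. ]), array([322. , 364.8])]
136 -60 [array([356.8, 354.8]), array([345.2, 347.6])]
140 60 [array([261.2, 428.4]), array([249.6, 421.2])]
140 30 [array([285.6, 410.4]), array([274.4, 403.2])]
140 -30 [array([333.6, 375.2]), array([322., 368.])]
140 -60 [array([356.8, 358.4]), array([345.6, 351.2])]
-16 [array([300.4, 244.4]), array([288. , 237.2])]
-20 [array([300.4, 240.4]), array([287.6, 232.8])]
-24 [array([300., 236.]), array([287.2, 228.8])]
```

```bash
python3 - <<'E'
import cv2
s=cv2.imread('pics/s14.png')[210:450,160:440]; cv2.imwrite('pics/s14b.png',cv2.resize(s,None,fx=2.4,fy=2.4))
E
```

```text
(no output)
```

View pics/s14b.png

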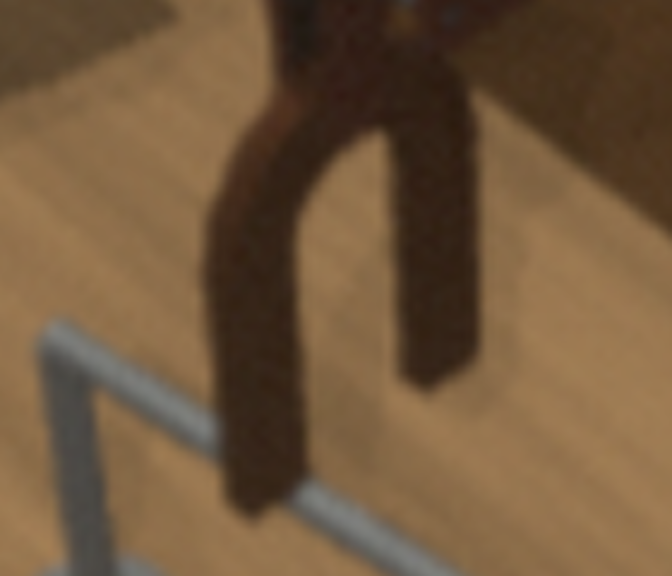

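Emit:
apply_moves(xyz=[[-0.01,0.04,0.03],[0,0.04,0.08],[0,0.02,0.14],[0,0,0.16],[0,0,0.16],[0,0,0.16],[0,0,0.16],[0,0,0.12],[0,0,0.08],[0,0,0]], delta_rot=[[0,0,0],[0,0,0],[0,0,0],[0,0,0],[0,0,0],[0,0,0],[0,0,0],[0,0,0],[0,0,0],[0,0,0]], gripper=[-1,-1,-1,-1,-1,-1,-1,-1,-1,-1])

```text
clock: 19.32
position: [645.3, 173.6, 178.7]
tcp_rot: [3.141, -0.006, -2.988]
force: [-0.2, -0.5, -0.6]
gripper_width: 13.6
```

```bash
python3 - <<'E'
from h import *
plan([648.3,172.1,171],R3);s=sense();print(s['qpos'],s['force'],s['moment'])
cv2.imwrite('pics/w15.png',vision.get_image('wrist'))
s=vision.get_image('side');crop(s,200,80,120,120,5,'pics/s15.png')
E
```

```text
t 19.32 pos [645.3 173.6 178.7] shift total [-0.019 -0.013  0.051] mm 8.4
rot total [ 0.0001 -0.0019  0.0005] deg 0.36 min rows 1.0
shift after rot [-0.018 -0.013  0.051]
[-0.41571467  0.50901494  0.08547924  1.61435558 -0.05041852  1.0261825
  1.40982566] [-0.19088042 -0.49125767 -0.56150086] [0.05400405 0.04891216 0.02706711]
```

View pics/s15.png

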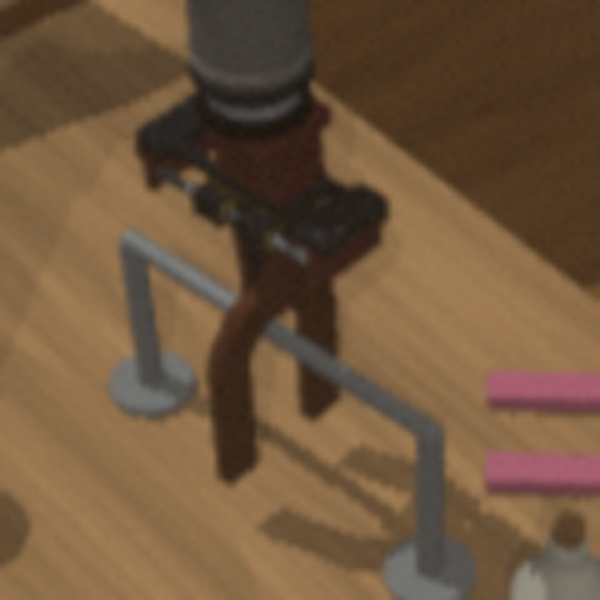

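View pics/w15.png

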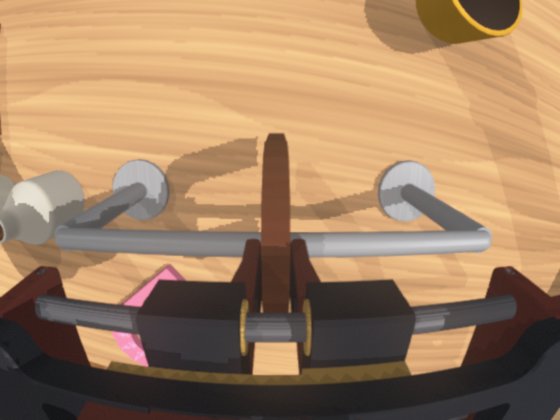

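Emit:
apply_moves(xyz=[[-0.015,0,0.01],[0,0,0.012],[0,0,0.01],[0,0,0.007],[0,0,0.007],[0,0,0]], delta_rot=[[0,-0.0015,0],[0,0,0],[0,0,0],[0,0,0],[0,0,0],[0,0,0]], gripper=[-1,-1,-1,-1,-1,-1])

```text
clock: 19.92
position: [649.7, 174.0, 175.5]
tcp_rot: [3.14, 0.005, -2.988]
force: [0.1, -0.0, -2.5]
gripper_width: 13.8
```

```bash
python3 - <<'E'
from h import *
plan([648.3,172.1,171],R3);s=sense();print(s['force'],s['moment'])
E
```

```text
t 19.92 pos [649.7 174.  175.5] shift total [ 0.012 -0.011  0.03 ] mm 5.1
rot total [0.0004 0.0014 0.0004] deg 0.28 min rows 1.0
shift after rot [ 0.011 -0.011  0.03 ]
[ 0.12267218 -0.02209627 -2.52220288] [-0.02934437  0.02320225  0.02523356]
```

Emit:
apply_moves(xyz=[[0,0,0.007],[0,0,0.007],[0,0,0.007],[0,0,0]], delta_rot=[[0,0,0],[0,0,0],[0,0,0],[0,0,0]], gripper=[-1,-1,-1,-1])

```text
clock: 20.25
position: [649.6, 174.1, 172.1]
tcp_rot: [3.14, 0.004, -2.988]
force: [1.5, 0.1, -1.9]
gripper_width: 13.9
```

```bash
python3 - <<'E'
from h import *
plan([648.3,172.1,171],R3);s=sense();print(s['force'],s['moment'])
E
```

```text
t 20.25 pos [649.6 174.1 172.1] shift total [ 0.011 -0.012  0.007] mm 2.6
rot total [0.0004 0.0013 0.0004] deg 0.25 min rows 1.0
shift after rot [ 0.011 -0.012  0.007]
[ 1.47119768  0.14201093 -1.918856  ] [0.0541751  0.05390067 0.00213211]
```

Emit:
apply_moves(xyz=[[0,0,0.007],[0,0,0.007],[0,0,0]], delta_rot=[[0,0,0],[0,0,0],[0,0,0]], gripper=[-1,-1,-1])

```text
clock: 20.5
position: [650.0, 174.1, 170.8]
tcp_rot: [3.14, 0.005, -2.988]
force: [0.3, 0.6, 1.3]
gripper_width: 13.5
```

```bash
python3 - <<'E'
from h import *
plan([648.3,172.1,171],R3);s=sense();print(s['force'],s['moment'])
s=vision.get_image('side');crop(s,200,80,120,120,5,'pics/s16.png')
E
```

```text
t 20.5 pos [650.  174.1 170.8] shift total [ 0.013 -0.011 -0.002] mm 2.6
rot total [0.0004 0.0016 0.0004] deg 0.3 min rows 1.0
shift after rot [ 0.013 -0.011 -0.002]
[0.27476963 0.60680081 1.25482511] [-0.0427047   0.27111181 -0.0248116 ]
```

View pics/s16.png

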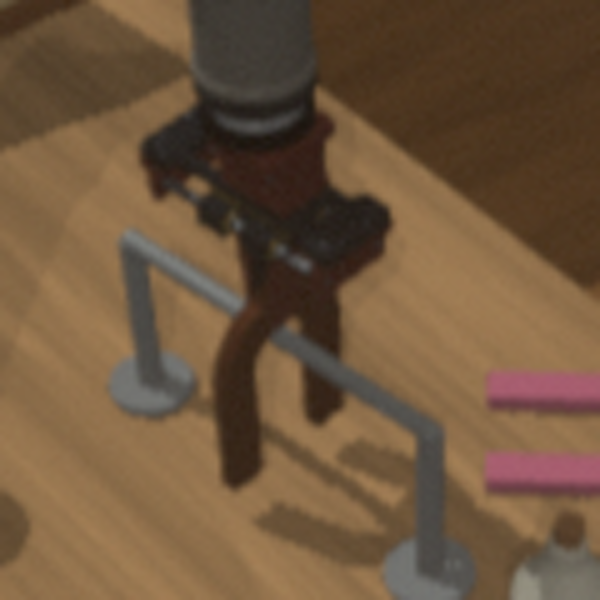

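Emit:
apply_moves(xyz=[[0,0,0.006],[0,0,0.004],[0,0,0]], delta_rot=[[0,0,0],[0,0,0],[0,0,0]], gripper=[-1,-1,-1])

```text
clock: 20.8
position: [650.0, 174.2, 170.6]
tcp_rot: [3.14, 0.005, -2.989]
force: [-4.4, -2.2, 9.7]
gripper_width: 13.8
```

```bash
python3 - <<'E'
from h import *
plan([648.3,172.1,171],R3);s=sense();print(s['force'],s['moment'])
E
```

```text
t 20.8 pos [650.  174.2 170.6] shift total [ 0.014 -0.012 -0.003] mm 2.7
rot total [0.0005 0.0017 0.0003] deg 0.33 min rows 1.0
shift after rot [ 0.014 -0.012 -0.003]
[-4.39485854 -2.16001401  9.70980282] [-0.35267477  1.11684303 -0.03047277]
```

Emit:
apply_moves(xyz=[[0,0,-0.012],[0.013,0,0],[0.013,0,0],[0,0,0.006],[0,0,0.004],[0,0,0]], delta_rot=[[0,0,0],[0,0,0],[0,0,0],[0,0,0],[0,0,0],[0,0,0]], gripper=[-1,-1,-1,-1,-1,-1])

```text
clock: 21.3
position: [646.3, 173.6, 170.6]
tcp_rot: [3.14, 0.006, -2.988]
force: [-2.6, -0.9, 9.6]
gripper_width: 13.6
```

```bash
python3 - <<'E'
from h import *
plan([648.3,172.1,171],R3);s=sense();print(s['force'],s['moment'])
E
```

```text
t 21.3 pos [646.3 173.6 170.6] shift total [-0.012 -0.012 -0.003] mm 2.5
rot total [0.0005 0.0018 0.0004] deg 0.35 min rows 1.0
shift after rot [-0.012 -0.012 -0.003]
[-2.5616483  -0.88650868  9.55661949] [-0.2046018   0.71705783 -0.03020095]
```

Emit:
apply_moves(xyz=[[0,0,-0.012],[0.016,0,0],[0.016,0,0],[0,0,0.006],[0,0,0.003],[0,0,0]], delta_rot=[[0,0.001,0],[0,0.001,0],[0,0,0],[0,0,0],[0,0,0],[0,0,0]], gripper=[-1,-1,-1,-1,-1,-1])

```text
clock: 21.8
position: [641.2, 172.8, 170.7]
tcp_rot: [3.14, -0.001, -2.988]
force: [-2.7, -1.6, 8.4]
gripper_width: 13.3
```

```bash
python3 - <<'E'
from h import *
plan([648.3,172.1,171],R3);s=sense();print(s['force'],s['moment'])
P=vision.camera_params('wrist')
s=vision.get_image('side');crop(s,200,80,120,120,5,'pics/s17.png')
E
```

```text
t 21.8 pos [641.2 172.8 170.7] shift total [-0.046 -0.012 -0.002] mm 7.2
rot total [ 0.0005 -0.0004  0.0004] deg 0.13 min rows 1.0
shift after rot [-0.046 -0.012 -0.002]
[-2.6671982  -1.61425402  8.38995659] [-0.10602998  0.59871746 -0.01710818]
```

View pics/s17.png

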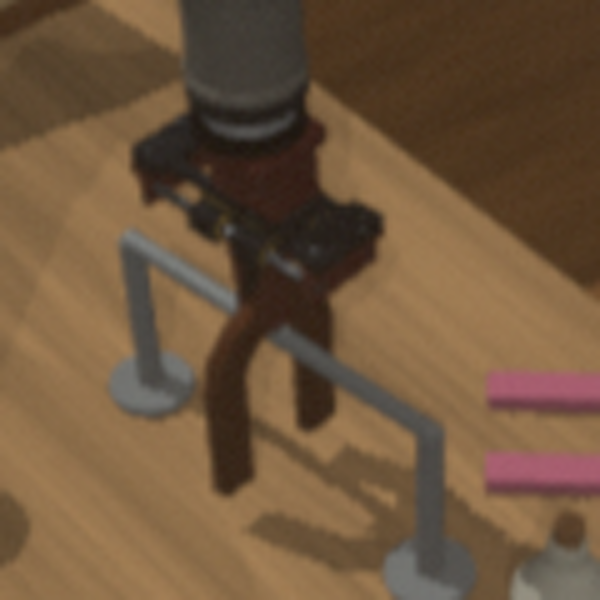

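Emit:
apply_moves(xyz=[[0,0,-0.012],[-0.014,0,0],[-0.014,0,0],[0,0,0.006],[0,0,0.003],[0,0,0]], delta_rot=[[0,0,0],[0,0,0],[0,0,0],[0,0,0],[0,0,0],[0,0,0]], gripper=[-1,-1,-1,-1,-1,-1])

```text
clock: 22.35
position: [645.3, 173.4, 170.7]
tcp_rot: [3.14, -0.002, -2.988]
force: [-2.9, -0.6, 6.9]
gripper_width: 13.8
```

```bash
python3 - <<'E'
from h import *
plan([645.5,172.1,171],R3);s=sense();print(s['force'],s['moment'])
E
```

```text
t 22.35 pos [645.3 173.4 170.7] shift total [ 0.    -0.009 -0.002] mm 1.4
rot total [ 0.0004 -0.0006  0.0004] deg 0.15 min rows 1.0
shift after rot [ 0.    -0.009 -0.002]
[-2.86696095 -0.62225217  6.89209498] [-0.14908561  0.78424885  0.05971426]
```

Emit:
apply_moves(xyz=[[0,0,0],[0,0,0],[0,0,0],[0,0,0]], delta_rot=[[0,0,0],[0,0,0],[0,0,0],[0,0,0]], gripper=[-1,-1,-1,-1], newtons=3)

```text
clock: 22.68
position: [645.8, 173.5, 170.2]
tcp_rot: [3.14, -0.001, -2.988]
force: [-0.2, 0.4, 4.5]
gripper_width: 13.7
```

Emit:
apply_moves(xyz=[[0,0,0],[0,0,0],[0,0,0],[0,0,0],[0,0,0],[0,0,0],[0,0,0],[0,0,0]], delta_rot=[[0,0,0],[0,0,0],[0,0,0],[0,0,0],[0,0,0],[0,0,0],[0,0,0],[0,0,0]], gripper=[-0.65,-0.6,-0.5,-0.4,-0.3,-0.2,-0.1,-0.1], newtons=10)

```text
clock: 23.35
position: [645.4, 173.4, 169.9]
tcp_rot: [3.14, -0.002, -2.988]
force: [-0.5, 0.2, -0.2]
gripper_width: 39.3
```

```bash
python3 - <<'E'
from h import *
s=sense();print(s['position'],s['force'],s['moment'])
im=vision.get_image('wrist')
cv2.imwrite('pics/w18.png',im)
s=vision.get_image('side');crop(s,200,80,120,120,5,'pics/s18.png')
E
```

```text
[645.36685332 173.40509956 169.91448355] [-0.51930259  0.23517656 -0.19868963] [ 0.00076398  0.05239806 -0.01535197]
```

View pics/w18.png

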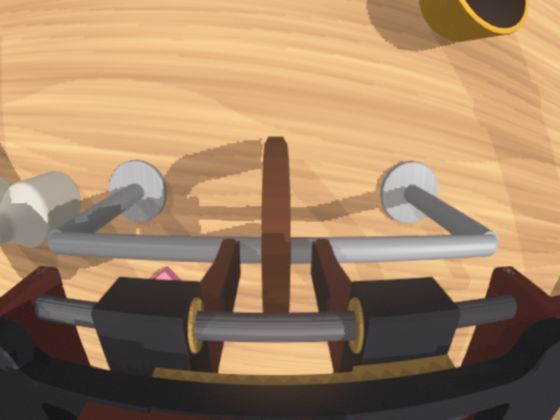

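View pics/s18.png

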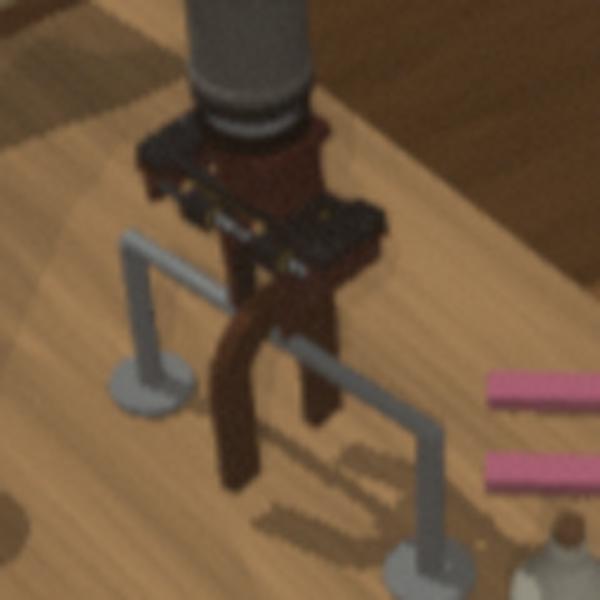

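Released and hanging. Retreat straight up slowly, then clear.

Emit:
apply_moves(xyz=[[0,0,-0.02],[0,0,-0.04],[0,0,-0.06],[0,0,-0.1],[0,0,-0.15],[0,0,-0.2],[0,0,-0.2],[0,0,-0.15],[0,0,-0.05],[0,0,0]], delta_rot=[[0,0,0],[0,0,0],[0,0,0],[0,0,0],[0,0,0],[0,0,0],[0,0,0],[0,0,0],[0,0,0],[0,0,0]], gripper=[-0.1,-0.1,-0.1,-0.1,-0.1,-0.1,-0.1,-0.1,-0.1,-0.1])

```text
clock: 24.28
position: [646.8, 173.5, 318.6]
tcp_rot: [3.139, 0.003, -2.989]
force: [0.6, 0.3, -0.2]
gripper_width: 39.8
```

Emit:
apply_moves(xyz=[[0,0,0],[0,0,0],[0,0,0],[0,0,0],[0,0,0],[0,0,0],[0,0,0],[0,0,0],[0,0,0],[0,0,0]], delta_rot=[[0,0,0],[0,0,0],[0,0,0],[0,0,0],[0,0,0],[0,0,0],[0,0,0],[0,0,0],[0,0,0],[0,0,0]], gripper=[-0.1,-0.1,-0.1,-0.1,-0.1,-0.1,-0.1,-0.1,-0.1,-0.1])

```text
clock: 25.12
position: [645.7, 173.3, 315.5]
tcp_rot: [3.14, -0.002, -2.988]
force: [0.7, 0.0, 0.2]
gripper_width: 39.1
```

```bash
python3 - <<'E'
from h import *
s=sense();print(s['position'],s['force'])
a=vision.get_image('side');im=vision.get_image('wrist')
cv2.imwrite('pics/w19.png',im)
b=vision.get_image('side');b=vision.get_image('side')
print('side diff',cv2.absdiff(a,b)[100:200,200:330].max())
crop(b,210,110,100,100,6,'pics/s19.png')
cv2.imwrite('pics/t19.png',vision.get_image('top'))
Pz=lambda x,y,z: np.round((proj('side',np.array([*RAIL,0])+x*ud(RY)+y*YB+[0,0,z])-[210,110])*6)
for x in(-60,-30,30,60):print(x,Pz(x,-7,33),Pz(x,7,33))
print(Pz(0,0,193))
E
```

```text
[645.65915957 173.29294532 315.53159747] [0.66101619 0.03575739 0.15252276]
side diff 9
-60 [216. 412.] [200. 401.]
-30 [249. 386.] [234. 375.]
30 [315. 335.] [299. 324.]
60 [346. 310.] [331. 299.]
[260. 166.]
```

View pics/s19.png

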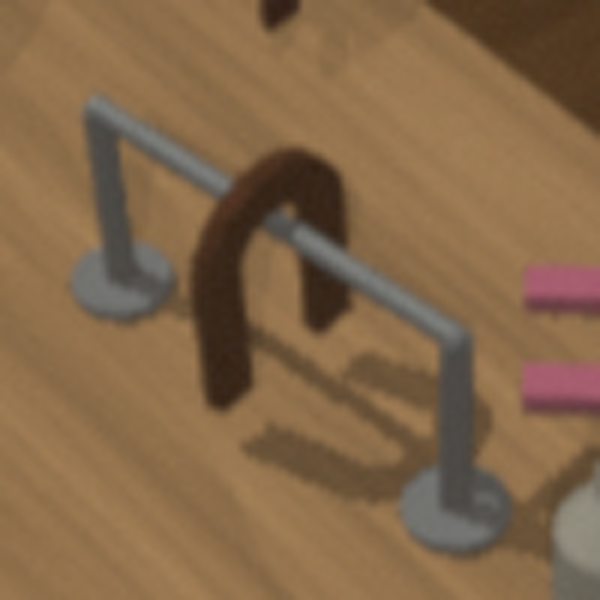

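View pics/w19.png

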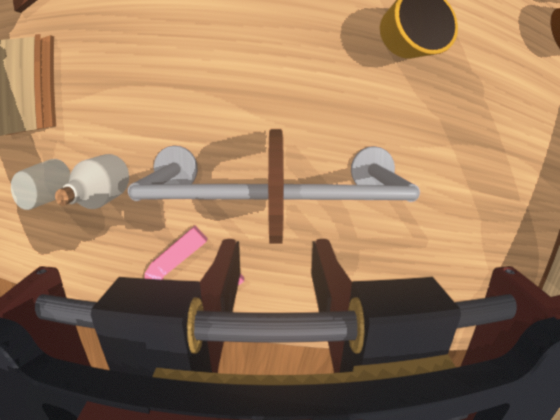

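View pics/t19.png

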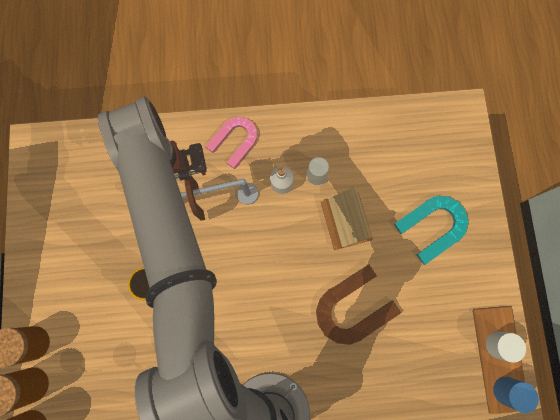

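```bash
python3 -c "
from workcell import sign_off; print(sign_off())"
```

```text
the job is handed in; nothing more can be done
None
```

The trivet is hanging on the rail and the job was handed in at about 25 s of the 64 s allowed. `sign_off()` reports no verdict, so these are my own checks.

**What I did**
- Gripped the smaller dark trivet by its arch on the counter and lowered it onto the 45° slope until the legs met the ledge. I then released it; the wrist and side pictures showed it leaning there on its own.
- Took it again by the thickness of the arch, turned it upright, and lowered it over the middle of the bar until it touched. I eased the grip, opened the fingers and backed straight up.

**Last checks**
- The trivet straddles the bar near its middle, arch on the bar and square to it. Its leg ends are within about 5 pixels of the expected spots in the 6x-enlarged side picture, a tilt of roughly 1°.
- Two side pictures about 0.1 s apart differed by at most 9 grey levels, which looks like image noise, so it is still.
- The gripper is about 150 mm above where it let go, with no contact force on it.
- The tumbler, carafe and pot look unmoved in the pictures; I did not measure them again.

**What disagreed**
- On the stand, the wrist camera put the trivet 3–5 mm lower down the slope than my model. I allowed for this in the second grasp.
- When the trivet touched the bar, the sideways force did not show clearly which way it was off centre. I centred it by comparing contact heights at three sideways positions.

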